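Clamp the glued ear

TASK

The plywood ear blank has just been glued: take the larger sprung clip off its parking strip and clamp it onto the ear's free upright edge, level with the pencil mark, so that its jaws grip both sheets well in from the edge, with the clip lying level and square to the edge. Let go and leave it there, and do not disturb the smaller clip or the other things on the bench.

Things in the scene. Friction and masses are not known exactly. Their poses are not given: they have to be found in the camera images.
- clip: the larger sprung clip, steel with black rubber grips, clothes-peg action, 24 mm wide, 80 g. Origin: middle of the hinge pin. Jaws shut: x along the pin, +z to the handle ends, -z to the jaw tips, y the closing line. Body is the +y half; jaws open by q, it is turned q/2 about its +x from the clip's middle plane. Starts loosely astride the strip, jaws down, hinge 86 mm above the bench
- clip_grip (a point): point midway between the larger clip's handles, at z = 42 mm of clip: the place to squeeze. Handles end at z = 55 mm. Their outer faces are 53 mm apart here, 62 mm at the ends; squeezed to the stop they are parallel, 24 mm apart and reach 61 mm from the hinge. Squeezing takes 6 N at first, 13 N at the stop
- clip_arm (a joint): opening of the larger clip's jaws, rad: 0 shut, 0.65 handles squeezed to the stop, about 0.18 when gripping the 14 mm thick ear
- clip_jaw (a point): midway between the larger clip's two rubber jaw pads when shut, z = -34 mm of clip, same axes. Pads 16 mm long, 8 mm apart shut, about 30 mm fully squeezed; jaw tips at z = -42 mm; the hinge barrel closes the throat at z = -6 mm. Lying on its side (pin upright) the clip is 24 mm high; let go slowly while leaning at 45 degrees with its jaw tips on the bench, it topples onto its side
- rack: parking rack, fixed: an upright metal strip 5 mm thick, top edge 80 mm above the bench, along the rack's x between two wooden end cheeks 140 mm high, 60 mm deep, centres 186 mm apart; foot 200 x 70 x 14 mm. The two clips sit astride it 42 mm either side of its middle, in either order, pins along the strip. Origin under its centre, z up
- panel: the ear blank, fixed: two plywood sheets glued face to face, 14 mm thick together (along x, centred on x = 0), 130 mm wide, upright edges from z = 20 to 145 mm, round top to z = 210 mm. Free edge at y = -65 mm; the other edge has a batten 145 mm high. Foot 90 x 90 x 24 mm (y -35 to 55 mm). Origin on the bench under the sheets' middle, z up
- mark (a point): the pencil mark (a thin dark line across the edge and on both faces) on the ear's free upright edge, 95 mm above the bench, in the middle of the edge's thickness; axes as panel: +y goes from the edge into the sheets, x is square to their faces
- small_clip: the smaller sprung clip, same shape and materials at 0.72 scale (handles and jaws 75 mm over all), parked on the same strip: a bystander. Origin on its hinge axis
- sanding_block: cork sanding block 100 x 60 x 33 mm, a bystander; origin under its centre
- glue: white glue bottle, 52 mm diameter, 100 mm tall, a bystander; origin under its centre
- tape: cardboard tape core lying flat, 90 mm diameter, 24 mm high, a bystander; origin under its centre
- paint_pot: paint pot 70 mm diameter, 70 mm tall, a bystander; origin under its centre
- screwdriver: screwdriver lying on the bench, a bystander
Things that resemble listed ones, but are neither listed nor needed, are in the scene too. Leave any purple look-alike of the clip alone.

How it is judged:
By the outcome, as a careful person would: the job done as asked, in the order asked, and still so for the second after the job is handed in, with the robot touching nothing.
It also fails if it takes over 53 s, if anything falls off the work surface, if the arm or the gripper's body presses on something with over 40 N, if the wrist force passes 120 N, or if a joint passes its speed limit or range.

ROBOT

A 6-joint arm with a two-finger parallel gripper is mounted at the origin on the work surface. World frame = base frame: x ahead of the robot, y to its left, z up, the work surface at z = 0. Lengths are in m, angles in rad, forces in N, time in s.
With the tool pointing down it reaches from about 0.275 to 0.825 m from the base axis. Payload 4.9 kg.
Tool frame: the origin (TCP) lies at the centre of the arm's flange, where the gripper is bolted on; the fingertips stand 173 mm ahead of it and the grasp point (between the pads) lies 155 mm ahead of it; z points along the fingers, y is the line along which they close (so a half turn about z gives the same grasp; the last joint's range is limited). The gripper opens to 85 mm and grips with 20 to 120 N. Pads are 22 mm wide; open, the fingers measure 114 mm over their backs; the gripper's body (76 mm by 85 mm) begins 54 mm behind the grasp point. The pads swing forward as they close: fully open they stand 13 mm farther back than shut.
Start: joints at [1.14, 0.326, -0.193, 1.052, 0, 1.437], TCP at [0.161, 0.526, 0.405] pointing down, gripper open.
Joint ranges: [-2.65, 2.65], [-0.97, 1.79], [-1.3, 1.35], [-1.93, 2.1], [-1.47, 1.37], [-3.14, 3.14]. Speed limits (rad/s): [2.57, 2.57, 3.14, 3.14, 3.14, 3.14].

INTERFACE

Orientations are given as a unit quaternion [x, y, z, w].
In Python, from bench import robot, eyes gives the robot as it stands.
- The arm moves only by the tool step_arm, never from a script. Its argument "rows" is a list of rows, each an object of numbers: "rx", "ry", "rz": the turn, a rotation vector about the world's x, y, z in degrees; "tx", "ty", "tz": the shift along the world's x, y, z in mm; "fingers": the opening, from 0 (shut) to 1 (fully open). A call has 1 to 5 rows; each row shifts and turns the commanded pose from where the row before left it; what a row does not reach is not made up. A row lasts 1/8 s, in which the tool goes at most 62.5 mm and 10.7 degrees, less where a joint would pass 70% of its speed; a pose out of reach is approached as far as the arm can. A call with a gripper value outside its range is refused whole. The fingers move at their own pace and stop on an object; "newtons" is the grip in N (left out, the last holds). Time passes only in rows, so rows that do not move let the fingers close. It gives the time, the measured TCP pose, the force, the opening and the grip force at its end, in the units of the state.
- robot.sense(): the state, without advancing time (a new reading comes with each control period).
- eyes.read_camera(name): name is "scene" or "top" or "wrist"; returns a dict with "color" (420x560x3 uint8, red, green, blue), "range_z" (420x560 float32, m along the optical axis (not along the pixel's ray), 0 where there is no reading), "fx", "fy", "cx", "cy" (pixels), "k1" (the pictures are not rectified: a ray, as slopes to the right and down, at radius r is drawn at 1 + k1 r^2 times it, then the intrinsics apply), "cam_to_world" (4x4, takes a point from camera to world coordinates); the wrist camera has in their place "hand_eye" (4x4, takes a point from camera to tool coordinates, whose origin is the TCP and whose axes are the flange's). Camera axes: x right, y down, z forward; pixel columns grow to the right and rows downward; lengths in m; the calibration is good to about 2 mm. A picture is of the moment at which its call begins: read the wrist's pose just before it.
- robot.finish_job(): hands the job in; it is judged then, once.
The state is a dict: "t": time; "joints": joint angles; "joint_vel": joint speeds; "effort": joint torques, N m; "tcp_pos": TCP position; "tcp_rot": TCP orientation; "force": force on the tool from outside, world axes, zero at the start; "ft_torque": the same for the moment, N m; "grip_width": finger opening in m; "grip_force": force on a finger pad.
Only numpy, scipy, OpenCV 4.12 (cv2) and the standard library are available. Lean on these libraries where they do the work, as an engineer would, in place of code of your own. Each camera call takes 0.05 s, during which the arm holds its last target. There are 200 camera calls.

## Working session

There is one attempt and no reset: what is moved stays moved. The work goes in short steps, Python scripts to look and compute and a tool call to move; the robot and the scene stay as the last step left them, time stands still between calls to the robot, and variables do not carry over. Pictures are saved under pics/ and viewed, at most 10 in all, crops included, and the job is handed in when it is done.

Besides the shell and the picture viewer there is one more tool, called as name([rows], argument=value, ...), one row to a line, values as JSON. step_arm: Moves the arm, as the interface text tells. Its arguments: {"type":"object","properties":{"rows":{"type":"array"},"newtons":{"type":"number"}},"required":["rows"]}

```bash
ls; mkdir -p pics; cat > h.py <<'E'
import numpy as np, cv2
from bench import robot, eyes
def pts(c, T):
    h,w=c["range_z"].shape
    v,u=np.mgrid[0:h,0:w].astype(float)
    xd=(u-c["cx"])/c["fx"]; yd=(v-c["cy"])/c["fy"]; x,y=xd.copy(),yd.copy()
    for _ in range(10):
        s=1+c["k1"]*(x*x+y*y); x=xd/s; y=yd/s
    z=c["range_z"]; P=np.stack([x*z,y*z,z],-1)@T[:3,:3].T+T[:3,3]
    P[z<=0]=np.nan
    return P
def look(n):
    s=robot.sense(); c=eyes.read_camera(n)
    if n=="wrist":
        from scipy.spatial.transform import Rotation as R
        T=np.eye(4);T[:3,:3]=R.from_quat(s["tcp_rot"]).as_matrix();T[:3,3]=s["tcp_pos"];T=T@np.array(c["hand_eye"])
    else: T=np.array(c["cam_to_world"])
    return c,pts(c,T),T
E
python3 - <<'E'
from h import *
ims=[]
for n in ("scene","top"):
    c,P,T=look(n); np.savez(f"{n}.npz",im=c["color"],P=P,T=T)
    cv2.imwrite(f"pics/{n}.png",cv2.resize(c["color"][:,:,::-1],(784,588),interpolation=cv2.INTER_CUBIC))
print(robot.sense())
E
```

```text
pics
{'t': 0.1, 'joints': array([ 1.13980591e+00,  3.26826285e-01, -1.93461424e-01,  1.05198458e+00,
        1.64989627e-05,  1.43659196e+00]), 'joint_vel': array([-7.85938140e-04, -1.97524238e-03,  4.24669556e-03, -1.79813011e-05,
       -2.50874486e-04, -1.23449191e-03]), 'effort': array([-9.78503049e-04, -4.44239044e+01,  2.63037872e+01,  7.87361059e-03,
       -2.89685013e-04, -2.78068448e-07]), 'tcp_pos': array([0.16073259, 0.5257335 , 0.40401214]), 'tcp_rot': array([ 1.47848973e-01,  9.89009675e-01, -7.06409741e-04, -2.13709420e-04]), 'force': array([-0.47219592, -0.88864348, -0.24520515]), 'ft_torque': array([ 0.03947682, -0.07218027,  0.01509821]), 'grip_force': 0.0, 'grip_width': 0.08583646518840964}
```

View pics/scene.png

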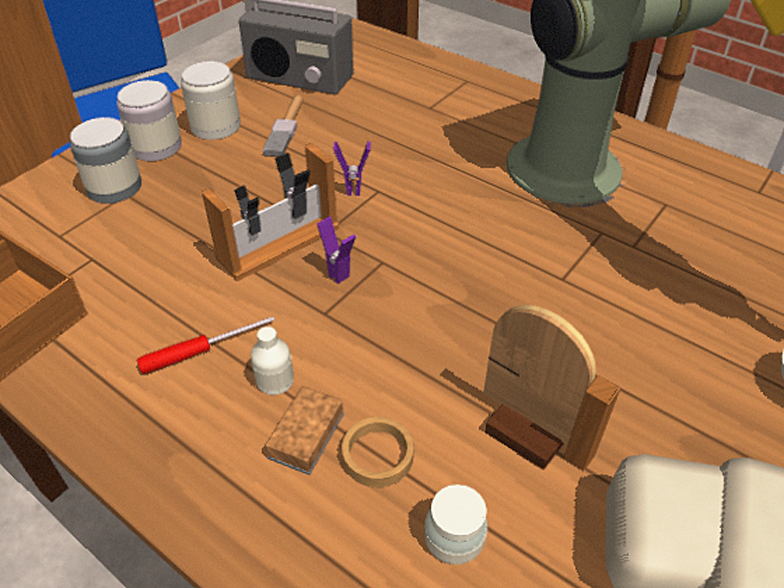

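View pics/top.png

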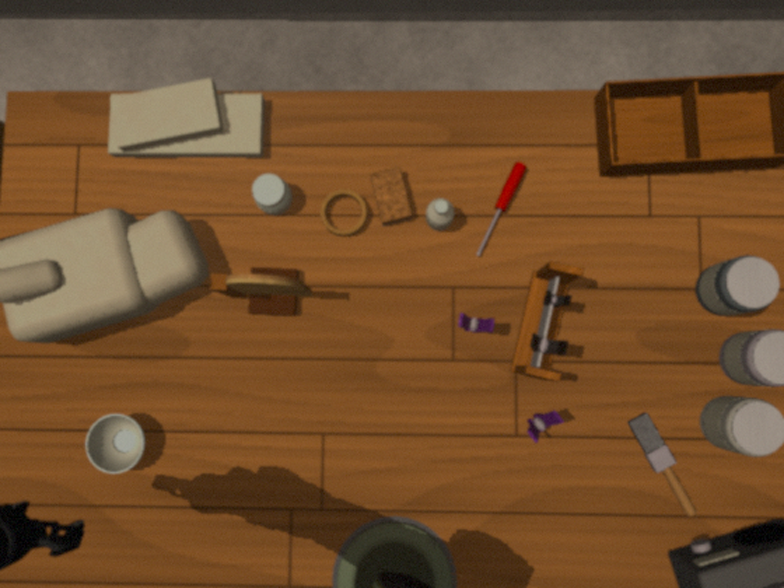

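Scene view: the two parked clips are at (293,190), which is taller and nearer the robot, and at (247,210), which is smaller. The purple look-alikes are at (352,167) and (337,250). The ear stands at (540,370), with its mark at (503,366) on the left, free edge. The black clip at (293,190) fits the description: it is on the strip, black, and the larger of the two. I'll confirm it in a crop and measure.

```bash
python3 - <<'E'
from h import *
print([a for a in dir(robot) if a[0]!='_'])
S=np.load("scene.npz");Tt=np.load("top.npz")
for nm,D,px in (("scene",S,[(293,190),(247,210),(212,240),(320,160),(488,357),(518,370),(495,340),(580,350),(610,385),(352,167),(337,250),(490,415)]),("top",Tt,[(555,280),(540,365),(547,345),(553,298),(300,288),(230,285),(560,268),(545,374),(210,282)])):
    for u,v in px: print(nm,u,v,np.round(D["P"][int(v/1.4),int(u/1.4)],3))
P=np.concatenate([S["P"].reshape(-1,3),Tt["P"].reshape(-1,3)]); 
im=S["im"]; a=cv2.resize(im[90:210,130:280,::-1],(750,600),interpolation=cv2.INTER_CUBIC)
cv2.imwrite("pics/crop1.png",a)
print("campos",S["T"][:3,3],Tt["T"][:3,3])
E
```

```text
['IKError', 'finish_job', 'sense']
scene 293 190 [ 0.456 -0.247  0.111]
scene 247 210 [ 0.519 -0.289  0.089]
scene 212 240 [ 0.537 -0.372 -0.003]
scene 320 160 [ 0.4   -0.24   0.137]
scene 488 357 [ 0.473  0.129 -0.001]
scene 518 370 [0.544 0.206 0.101]
scene 495 340 [0.545 0.169 0.134]
scene 580 350 [0.549 0.274 0.192]
scene 610 385 [0.535 0.313 0.146]
scene 352 167 [ 0.295 -0.266  0.052]
scene 337 250 [ 0.47  -0.152  0.048]
scene 490 415 [ 0.554  0.185 -0.001]
top 555 280 [ 0.555 -0.29   0.075]
top 540 365 [ 0.402 -0.259  0.079]
top 547 345 [ 0.437 -0.268  0.096]
top 553 298 [ 0.522 -0.283  0.092]
top 300 288 [0.53  0.164 0.156]
top 230 285 [0.533 0.283 0.167]
top 560 268 [ 0.568 -0.285  0.14 ]
top 545 374 [ 0.385 -0.255  0.145]
top 210 282 [0.558 0.366 0.002]
campos [1.07714907 0.41551326 0.80183488] [ 0.39787272 -0.02347554  1.2919873 ]
```

View pics/crop1.png

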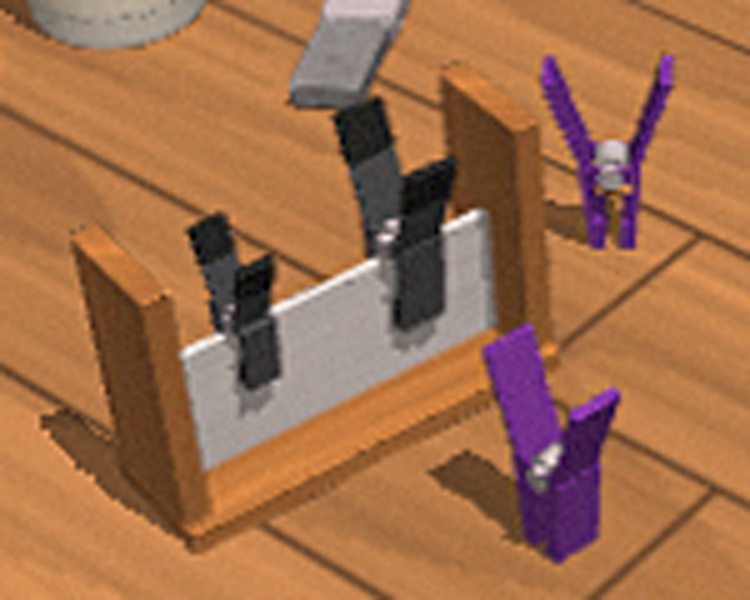

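The crop confirms it: the larger black clip is at crop (395,220), next to the strip's end nearest the robot. The smaller one is at (240,300), and the purple look-alikes are off the rack. Next I'll fit the poses.

```bash
python3 - <<'E'
from h import *
from scipy.optimize import least_squares
for nm in ("scene","top"):
    D=np.load(nm+".npz"); P=D["P"]; im=D["im"].astype(int); 
    x,y,z=P[...,0],P[...,1],P[...,2]
    dark=(im.max(-1)<75)
    # cheeks tops
    R=(x>.34)&(x<.62)&(y>-.36)&(y<-.19)
    for nme,m in (("cheekN",R&(z>.13)&(z<.15)&(x<.41)&~dark),("cheekF",R&(z>.13)&(z<.15)&(x>.54)&~dark)):
        Q=P[m]; 
        if len(Q)>5: print(nm,nme,len(Q),Q.mean(0).round(4),Q.min(0).round(3),Q.max(0).round(3))
    # strip: bright grey pixels
    sat=im.max(-1)-im.min(-1)
    m=R&(z>.06)&(z<.084)&(sat<25)&(im.min(-1)>90)&(x>.39)&(x<.56)
    Q=P[m]; A=np.polyfit(Q[:,0],Q[:,1],1); print(nm,"strip",len(Q),A, "y@.47",np.polyval(A,.47),Q.min(0).round(3),Q.max(0).round(3))
    # clips
    for nme,lo,hi in (("big",.42,.48),("small",.49,.55)):
        m=R&(z>.06)&(z<.16)&(sat<30)&(im.max(-1)<110)&(x>lo)&(x<hi); Q=P[m]
        print(nm,nme,len(Q),np.median(Q,0).round(4),np.percentile(Q,[2,98],axis=0).round(3).tolist())
        H=Q[Q[:,2]>.105 if nme=="big" else Q[:,2]>.1]; 
        if len(H): print("   handles",len(H),H.mean(0).round(4),H.min(0).round(3),H.max(0).round(3))
    # panel
    m=(x>.48)&(x<.6)&(y>.13)&(y<.32)&(z>.035)&(z<.215)
    Q=P[m]; print(nm,"panel",len(Q),Q.min(0).round(3),Q.max(0).round(3))
    if nm=="scene":
        F=Q[(Q[:,1]<.29)&(Q[:,2]<.19)]
        for it in range(6):
            c=F.mean(0); n=np.linalg.svd(F-c)[2][2]; n*=np.sign(n[0]); r=(F-c)@n
            F=F[abs(r)<.004]
        print("face n",n.round(4),"c",c.round(4),len(F),"yaw",np.degrees(np.arctan2(n[1],n[0])))
        e=np.array([-n[1],n[0],0]);e/=np.linalg.norm(e)
        for h in (.05,.07,.09,.11,.13):
            k=F[abs(F[:,2]-h)<.008]; print(h,np.sort(k@e)[:4].round(4),np.sort(k@e)[-3:].round(4))
        print("top z",F[:,2].max())
        # mark pixels: dark on face
        g=np.where(m,im.sum(-1),999); idx=np.argwhere(m&(im.sum(-1)<130)&(z>.08)&(z<.11)); print("mark",[ (v,u,P[v,u].round(3).tolist()) for v,u in idx][:12])
    else:
        T=P[m&(z>.15)]; A=np.polyfit(T[:,1],T[:,0],1); print("top line x(y)",A,np.polyval(A,.22),T.min(0),T.max(0))
E
```

```text
scene cheekN 153 [ 0.3919 -0.2491  0.1379] [ 0.378 -0.282  0.13 ] [ 0.403 -0.221  0.144]
scene cheekF 180 [ 0.5722 -0.2906  0.1382] [ 0.558 -0.325  0.13 ] [ 0.583 -0.262  0.143]
scene strip 369 [-0.22257494 -0.16498916] y@.47 -0.2695993785145455 [ 0.395 -0.297  0.06 ] [ 0.552 -0.252  0.083]
scene big 495 [ 0.4409 -0.2551  0.1104] [[0.425, -0.29, 0.064], [0.457, -0.234, 0.142]]
   handles 279 [ 0.4399 -0.265   0.1256] [ 0.422 -0.294  0.105] [ 0.46  -0.23   0.143]
scene small 308 [ 0.5225 -0.2737  0.0993] [[0.511, -0.302, 0.061], [0.532, -0.262, 0.125]]
   handles 150 [ 0.5209 -0.2837  0.1144] [ 0.507 -0.304  0.1  ] [ 0.533 -0.259  0.126]
scene panel 5865 [0.527 0.164 0.035] [0.56  0.32  0.212]
face n [ 9.996e-01 -2.970e-02 -8.000e-04] c [0.5462 0.2293 0.1164] 4082 yaw -1.6998970785003817
0.05 [0.1818 0.1819 0.1823 0.1823] [0.3053 0.3054 0.306 ]
0.07 [0.1806 0.1811 0.1817 0.1821] [0.3059 0.306  0.306 ]
0.09 [0.1803 0.181  0.1812 0.1815] [0.3049 0.305  0.3055]
0.11 [0.181  0.1812 0.1816 0.1817] [0.3053 0.3056 0.306 ]
0.13 [0.181  0.1811 0.1813 0.1815] [0.3053 0.3054 0.3057]
top z 0.1899
[... 791 characters left out ...]
.2953  0.14  ] [ 0.555 -0.325  0.131] [ 0.578 -0.266  0.146]
top strip 66 [-0.2365388  -0.16029402] y@.47 -0.2714672560723918 [ 0.399 -0.294  0.065] [ 0.56  -0.255  0.083]
top big 213 [ 0.4341 -0.2733  0.1113] [[0.421, -0.29, 0.064], [0.465, -0.236, 0.144]]
   handles 126 [ 0.434  -0.2709  0.1267] [ 0.421 -0.293  0.105] [ 0.452 -0.235  0.146]
top small 140 [ 0.5151 -0.2876  0.0988] [[0.501, -0.302, 0.061], [0.544, -0.264, 0.128]]
   handles 65 [ 0.5164 -0.2859  0.1163] [ 0.507 -0.303  0.1  ] [ 0.531 -0.261  0.13 ]
top panel 918 [0.525 0.163 0.035] [0.555 0.319 0.215]
top line x(y) [0.02335139 0.53048859] 0.5356259005782243 [0.52722831 0.16319029 0.15009492] [0.54648721 0.31870835 0.2145923 ]
```

```bash
cat >> h.py <<'E'
from scipy.spatial.transform import Rotation as R
def rack_R(yaw=-13.1,a=35):
    w,a=np.radians(yaw),np.radians(a); rx=np.array([np.cos(w),np.sin(w),0]);ry=np.array([-rx[1],rx[0],0])
    z=rx*np.sin(a)-np.array([0,0,1])*np.cos(a); return np.stack([np.cross(ry,z),ry,z],1)
def panel_R(yaw=-1.6,a=35):
    w,a=np.radians(yaw),np.radians(a); px=np.array([np.cos(w),np.sin(w),0]);py=np.array([-px[1],px[0],0])
    z=py*np.cos(a)-np.array([0,0,1])*np.sin(a); return np.stack([np.cross(px,z),px,z],1)
def todo(M,tcp):
    s=robot.sense(); Rc=R.from_quat(s["tcp_rot"])
    print("t",round(s["t"],2),"pos",s["tcp_pos"].round(4),"J",s["joints"].round(2)); 
    print("shift mm",((np.array(tcp)-s["tcp_pos"])*1e3).round(1),"rotvec deg",(R.from_matrix(M)*Rc.inv()).as_rotvec(degrees=True).round(2))
E
python3 - <<'E'
from h import *
M=rack_R(); G=np.array([.438,-.264,.128]); print(M[:,2])
todo(M,G-.245*M[:,2]); todo(panel_R(),[.53,-.016,.184])
E
```

```text
[ 0.55864966 -0.13000185 -0.81915204]
t 0.1 pos [0.1607 0.5257 0.404 ] J [ 1.14  0.33 -0.19  1.05  0.    1.44]
shift mm [ 140.4 -757.9  -75.3] rotvec deg [ -9.02 -33.84   3.81]
t 0.1 pos [0.1607 0.5257 0.404 ] J [ 1.14  0.33 -0.19  1.05  0.    1.44]
shift mm [ 369.3 -541.7 -220. ] rotvec deg [ 47.8   34.24 -68.49]
```

step_arm([
  {"tx":30,"ty":-41,"fingers":1},
  {"tx":30,"ty":-41},
  {"tx":30,"ty":-41},
  {"tx":30,"ty":-41},
  {"tx":30,"ty":-41},
])

```text
validation failed for argument at $.ro...
```

step_arm([
  {"rx":0,"ry":0,"rz":0,"tx":30,"ty":-41,"tz":0,"fingers":1},
  {"rx":0,"ry":0,"rz":0,"tx":30,"ty":-41,"tz":0,"fingers":1},
  {"rx":0,"ry":0,"rz":0,"tx":30,"ty":-41,"tz":0,"fingers":1},
  {"rx":0,"ry":0,"rz":0,"tx":30,"ty":-41,"tz":0,"fingers":1},
  {"rx":0,"ry":0,"rz":0,"tx":30,"ty":-41,"tz":0,"fingers":1},
])

```text
t: 0.72
tcp_pos: [0.3114, 0.3195, 0.4045]
tcp_rot: [0.148, 0.989, -0.0, -0.0]
force: [0.6, 0.3, 1.7]
grip_width: 0.0857
grip_force: 0.0
```

step_arm([
  {"rx":-0.9,"ry":-3.4,"rz":0.4,"tx":16,"ty":-50,"tz":0,"fingers":1},
  {"rx":-0.9,"ry":-3.4,"rz":0.4,"tx":16,"ty":-50,"tz":0,"fingers":1},
  {"rx":-0.9,"ry":-3.4,"rz":0.4,"tx":16,"ty":-50,"tz":0,"fingers":1},
  {"rx":-0.9,"ry":-3.4,"rz":0.4,"tx":0,"ty":-50,"tz":0,"fingers":1},
  {"rx":-0.9,"ry":-3.4,"rz":0.4,"tx":0,"ty":-50,"tz":0,"fingers":1},
])

```text
t: 1.35
tcp_pos: [0.3586, 0.0695, 0.4045]
tcp_rot: [0.129, 0.98, -0.017, 0.153]
force: [1.0, -0.3, -0.7]
grip_width: 0.0854
grip_force: 0.0
```

step_arm([
  {"rx":-0.9,"ry":-3.4,"rz":0.4,"tx":-8,"ty":-50,"tz":-10,"fingers":1},
  {"rx":-0.9,"ry":-3.4,"rz":0.4,"tx":-10,"ty":-50,"tz":-10,"fingers":1},
  {"rx":-0.9,"ry":-3.4,"rz":0.4,"tx":-10,"ty":-50,"tz":-15,"fingers":1},
  {"rx":-0.9,"ry":-3.4,"rz":0.4,"tx":-10,"ty":-50,"tz":-15,"fingers":1},
  {"rx":-0.9,"ry":-3.4,"rz":0.4,"tx":-10,"ty":-50,"tz":-15,"fingers":1},
])

```text
t: 1.98
tcp_pos: [0.3099, -0.1804, 0.3396]
tcp_rot: [0.107, 0.947, -0.034, 0.302]
force: [1.3, 0.7, 0.0]
grip_width: 0.0851
grip_force: 0.0
```

```bash
python3 - <<'E'
from h import *
M=rack_R(); G=np.array([.438,-.264,.128]); todo(M,G-.245*M[:,2])
c,P,T=look("wrist"); np.savez("w1.npz",im=c["color"],P=P,T=T); print(c["hand_eye"])
cv2.imwrite("pics/w1.png",c["color"][:,:,::-1])
x,y,z=P[...,0],P[...,1],P[...,2]; im=c["color"].astype(int); sat=im.max(-1)-im.min(-1)
m=(sat<30)&(im.max(-1)<110)&(z>.06)&(z<.16)&(x>.41)&(x<.475)&(y<-.2)&(y>-.32)
Q=P[m]; print("big",len(Q),Q.min(0).round(3),Q.max(0).round(3))
H=Q[Q[:,2]>.11]; L=H[H[:,1]>-.263]; K=H[H[:,1]<-.263]; print(L.mean(0),K.mean(0),L.min(0),L.max(0),K.min(0),K.max(0))
for n,lo,hi in(("N",.35,.415),("F",.54,.6)):
    m=(z>.132)&(z<.148)&(x>lo)&(x<hi)&(y<-.2)&(y>-.34)&(sat>40);Q=P[m];print(n,len(Q),Q.mean(0) if len(Q) else 0)
E
```

```text
t 1.98 pos [ 0.3099 -0.1804  0.3396] J [-0.86 -0.17 -1.05  0.18  0.35 -0.55]
shift mm [ -8.8 -51.8 -10.9] rotvec deg [ 0.09  0.35 -0.24]
[[-1.27118510e-03 -9.59865987e-01 -2.80456185e-01  7.07247386e-02]
 [ 9.99999178e-01 -1.26712158e-03 -1.95813650e-04 -6.17825981e-04]
 [-1.67417221e-04 -2.80456204e-01  9.59866808e-01  3.10159760e-02]
 [ 0.00000000e+00  0.00000000e+00  0.00000000e+00  1.00000000e+00]]
big 1549 [ 0.42  -0.295  0.07 ] [ 0.472 -0.233  0.144]
[ 0.43875226 -0.24019351  0.13080907] [ 0.42913888 -0.2849934   0.12867912] [ 0.43015536 -0.25136597  0.11022864] [ 0.45521408 -0.23308574  0.14224125] [ 0.4196808  -0.29508111  0.11001454] [ 0.44314988 -0.27725585  0.14367861]
N 2687 [ 0.38626747 -0.25220498  0.13842408]
F 726 [ 0.56605864 -0.29463969  0.13757607]
```

View pics/w1.png

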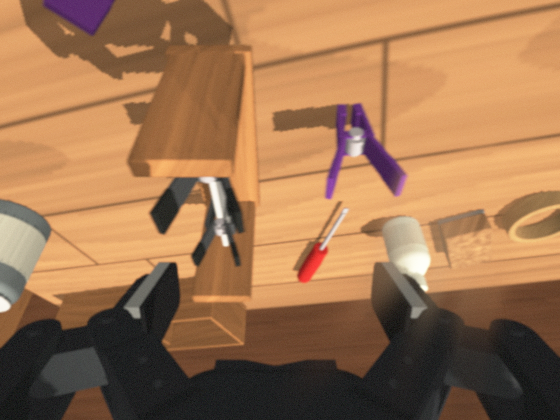

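Wrist view: the large clip's handles are at (175,200) and (225,215), straddling the strip beyond the near cheek at (195,110). The purple clip at (360,150) is off the path.

step_arm([
  {"rx":0.1,"ry":0.3,"rz":-0.2,"tx":-4,"ty":-26,"tz":-7,"fingers":1},
  {"rx":0,"ry":0,"rz":0,"tx":-4,"ty":-26,"tz":-7,"fingers":1},
  {"rx":0,"ry":0,"rz":0,"tx":0,"ty":0,"tz":0,"fingers":1},
])

```text
t: 2.4
tcp_pos: [0.3026, -0.2321, 0.3253]
tcp_rot: [0.11, 0.948, -0.033, 0.297]
force: [-0.4, 1.1, -0.3]
grip_width: 0.0855
grip_force: 0.0
```

step_arm([
  {"rx":0,"ry":0,"rz":0,"tx":12,"ty":-3,"tz":-18,"fingers":1},
  {"rx":0,"ry":0,"rz":0,"tx":13,"ty":-3,"tz":-19,"fingers":1},
  {"rx":0,"ry":0,"rz":0,"tx":13,"ty":-3,"tz":-19,"fingers":1},
  {"rx":0,"ry":0,"rz":0,"tx":12,"ty":-3,"tz":-18,"fingers":1},
  {"rx":0,"ry":0,"rz":0,"tx":0,"ty":0,"tz":0,"fingers":1},
])

```text
t: 3.02
tcp_pos: [0.353, -0.2415, 0.2507]
tcp_rot: [0.108, 0.948, -0.032, 0.297]
force: [-0.4, 0.1, -0.5]
grip_width: 0.0854
grip_force: 0.0
```

```bash
python3 - <<'E'
from h import *
todo(rack_R(),[.3527,-.2445,.2509]); print(robot.sense()["force"])
c,P,T=look("wrist"); cv2.imwrite("pics/w2.png",c["color"][:,:,::-1])
E
```

```text
t 3.02 pos [ 0.353  -0.2415  0.2507] J [-0.88  0.17 -1.03 -0.14  0.36 -0.56]
shift mm [-0.3 -3.   0.2] rotvec deg [-0.28 -0.24 -0.17]
[-0.41767898  0.05435605 -0.46437146]
```

View pics/w2.png

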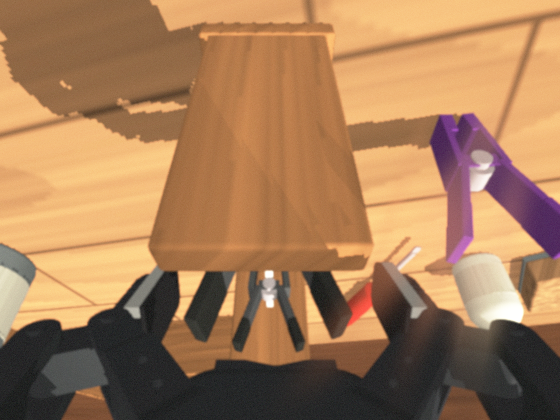

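Wrist view: the handles at (205,305) and (325,300) are between the pads at (150,300) and (400,295), about 3 mm off centre. I'll correct that and squeeze.

step_arm([
  {"rx":0,"ry":0,"rz":-0.2,"tx":0,"ty":-3,"tz":0,"fingers":1},
  {"rx":0,"ry":0,"rz":0,"tx":0,"ty":0,"tz":0,"fingers":0.7},
  {"rx":0,"ry":0,"rz":0,"tx":-1,"ty":0,"tz":1,"fingers":0.5},
  {"rx":0,"ry":0,"rz":0,"tx":-1,"ty":0,"tz":1,"fingers":0.3},
  {"rx":0,"ry":0,"rz":0,"tx":0,"ty":0,"tz":1,"fingers":0.1},
], newtons=35)

```text
t: 3.7
tcp_pos: [0.3525, -0.2479, 0.2578]
tcp_rot: [0.109, 0.946, -0.036, 0.302]
force: [-4.2, -0.0, 13.4]
grip_width: 0.0229
grip_force: 41.7
```

step_arm([
  {"rx":0,"ry":0,"rz":0,"tx":0,"ty":0,"tz":1,"fingers":0},
  {"rx":0,"ry":0,"rz":0,"tx":0,"ty":0,"tz":0,"fingers":0},
  {"rx":0,"ry":0,"rz":0,"tx":0,"ty":0,"tz":0,"fingers":0},
])

```text
t: 4.08
tcp_pos: [0.3521, -0.2479, 0.2581]
tcp_rot: [0.11, 0.947, -0.036, 0.3]
force: [-1.0, -1.4, 7.3]
grip_width: 0.0228
grip_force: 40.9
```

```bash
python3 - <<'E'
from h import *
todo(rack_R(),[.3527,-.2445,.2509]); print(robot.sense()["force"])
c,P,T=look("wrist"); cv2.imwrite("pics/w3.png",c["color"][:,:,::-1])
E
```

```text
t 4.08 pos [ 0.3521 -0.2479  0.2581] J [-0.9   0.16 -1.02 -0.12  0.36 -0.57]
shift mm [ 0.6  3.4 -7.2] rotvec deg [0.19 0.19 0.17]
[-1.00930217 -1.37439299  7.33318825]
```

View pics/w3.png

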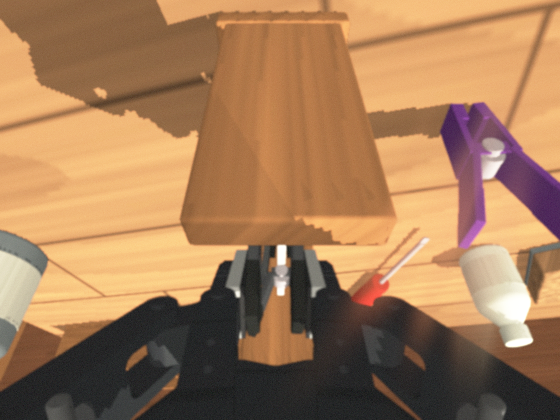

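The clip is squeezed to its stop at 22.8 mm, with the pads square on its handles. Now I'll lift it straight up.

step_arm([
  {"rx":0,"ry":0,"rz":0,"tx":0,"ty":0,"tz":10,"fingers":0},
  {"rx":0,"ry":0,"rz":0,"tx":0,"ty":0,"tz":20,"fingers":0},
  {"rx":0,"ry":0,"rz":0,"tx":0,"ty":0,"tz":30,"fingers":0},
  {"rx":0,"ry":0,"rz":0,"tx":0,"ty":0,"tz":30,"fingers":0},
  {"rx":0,"ry":0,"rz":0,"tx":0,"ty":0,"tz":20,"fingers":0},
])

```text
t: 4.75
tcp_pos: [0.3504, -0.2456, 0.3673]
tcp_rot: [0.11, 0.948, -0.034, 0.298]
force: [1.2, -1.0, -1.2]
grip_width: 0.023
grip_force: 40.2
```

```bash
python3 - <<'E'
from h import *
s=robot.sense(); print(s["force"],s["grip_width"])
Rt=R.from_quat(s["tcp_rot"]).as_matrix()
for n in ("scene","wrist"):
    c,P,T=look(n)
    Q=(P-s["tcp_pos"])@Rt; q=Q.reshape(-1,3); im=c["color"].reshape(-1,3).astype(int)
    m=(abs(q[:,1])<.03)&(q[:,2]>.173)&(q[:,2]<.29)&(abs(q[:,0])<.09)
    k=q[m]; print(n,len(k))
    # clip plane coords: clip z axis in tool = angle from -tool z in x-z plane
    if len(k)>20:
        for lo in np.arange(.17,.27,.01):
            b=k[(k[:,2]>lo)&(k[:,2]<=lo+.01)]
            if len(b)>3: print(round(lo,2),len(b),"x",np.percentile(b[:,0],[3,50,97]).round(4),"y",np.percentile(b[:,1],[3,50,97]).round(4))
    cv2.imwrite(f"pics/l_{n}.png",cv2.resize(c["color"][60:200,150:340,::-1] if n=="scene" else c["color"][200:400,150:420,::-1],(760,560)))
todo(panel_R(),[.53,-.1,.3])
E
```

```text
[ 1.18898408 -0.97767759 -1.24219699] 0.022952734807589827
scene 443
0.17 55 x [0.001  0.0146 0.0332] y [-0.0087  0.0125  0.0163]
0.18 92 x [0.0076 0.0193 0.0407] y [-0.0087  0.0138  0.0184]
0.19 93 x [0.0154 0.0256 0.0487] y [-0.0107  0.0159  0.0217]
0.2 86 x [0.0229 0.037  0.0549] y [-0.0157  0.0189  0.0237]
0.21 86 x [0.0313 0.0425 0.0568] y [-0.0175  0.0199  0.0262]
0.22 28 x [0.0389 0.0434 0.0499] y [-0.0195 -0.0001  0.0269]
wrist 4038
0.17 863 x [0.015  0.0285 0.0321] y [-0.014  -0.0001  0.012 ]
0.18 1574 x [0.0135 0.0325 0.0393] y [-0.0164 -0.002   0.0145]
0.19 469 x [0.0133 0.043  0.0487] y [-0.0203  0.0057  0.0188]
0.2 870 x [0.0318 0.0504 0.0566] y [-0.0228 -0.0136  0.0215]
0.21 209 x [0.0305 0.044  0.0581] y [-0.0246 -0.0136  0.023 ]
0.22 11 x [0.0348 0.0398 0.0437] y [-0.025  -0.0238  0.0238]
t 4.85 pos [ 0.351  -0.2463  0.3681] J [-0.89 -0.06 -0.86  0.26  0.36 -0.57]
shift mm [179.  146.3 -68.1] rotvec deg [ 76.12  58.51 -60.64]
```

View pics/l_scene.png

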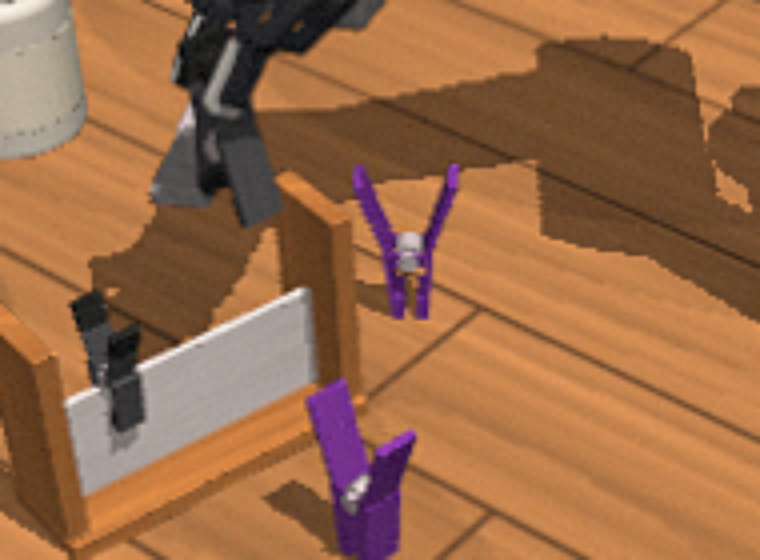

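The clip is lifted cleanly with its jaws open, at crop (215,190), and the smaller clip at (110,370) is undisturbed. Now I'll carry it across while turning it.

step_arm([
  {"rx":5.4,"ry":4.2,"rz":-4.3,"tx":0,"ty":29,"tz":10,"fingers":0},
  {"rx":5.4,"ry":4.2,"rz":-4.3,"tx":0,"ty":29,"tz":10,"fingers":0},
  {"rx":5.4,"ry":4.2,"rz":-4.3,"tx":0,"ty":29,"tz":10,"fingers":0},
  {"rx":5.4,"ry":4.2,"rz":-4.3,"tx":0,"ty":29,"tz":10,"fingers":0},
  {"rx":5.4,"ry":4.2,"rz":-4.3,"tx":0,"ty":29,"tz":10,"fingers":0},
])

```text
t: 5.48
tcp_pos: [0.3502, -0.0998, 0.4151]
tcp_rot: [0.342, 0.93, 0.113, 0.075]
force: [0.1, 0.5, -1.4]
grip_width: 0.0228
grip_force: 40.2
```

step_arm([
  {"rx":5.4,"ry":4.2,"rz":-4.3,"tx":20,"ty":0,"tz":0,"fingers":0},
  {"rx":5.4,"ry":4.2,"rz":-4.3,"tx":20,"ty":0,"tz":0,"fingers":0},
  {"rx":5.4,"ry":4.2,"rz":-4.3,"tx":20,"ty":0,"tz":0,"fingers":0},
  {"rx":5.4,"ry":4.2,"rz":-4.3,"tx":20,"ty":0,"tz":0,"fingers":0},
  {"rx":5.4,"ry":4.2,"rz":-4.3,"tx":20,"ty":0,"tz":0,"fingers":0},
])

```text
t: 6.1
tcp_pos: [0.4512, -0.1009, 0.4146]
tcp_rot: [0.53, 0.797, 0.245, -0.155]
force: [0.2, -0.4, -0.7]
grip_width: 0.0228
grip_force: 40.2
```

```bash
python3 - <<'E'
from h import *
todo(panel_R(a=37.3),[.53,-.1,.3]); print(robot.sense()["joint_vel"].round(2))
E
```

```text
t 6.1 pos [ 0.4512 -0.1009  0.4146] J [-0.52  0.28 -0.31  1.29  0.51  0.57]
shift mm [  78.8    0.9 -114.6] rotvec deg [ 19.12  16.14 -17.92]
[0.05 0.55 0.55 0.61 0.52 0.59]
```

step_arm([
  {"rx":4.8,"ry":4.0,"rz":-4.5,"tx":20,"ty":0,"tz":-28,"fingers":0},
  {"rx":4.8,"ry":4.0,"rz":-4.5,"tx":20,"ty":0,"tz":-28,"fingers":0},
  {"rx":4.8,"ry":4.0,"rz":-4.5,"tx":20,"ty":0,"tz":-28,"fingers":0},
  {"rx":4.8,"ry":4.0,"rz":-4.5,"tx":20,"ty":0,"tz":-28,"fingers":0},
  {"rx":0,"ry":0,"rz":0,"tx":0,"ty":0,"tz":0,"fingers":0},
])

```text
t: 6.72
tcp_pos: [0.5303, -0.1009, 0.2998]
tcp_rot: [0.642, 0.625, 0.318, -0.309]
force: [-0.0, -0.2, -0.3]
grip_width: 0.023
grip_force: 40.3
```

```bash
cat > m.py <<'E'
from h import *
todo(panel_R(a=37.3),[.53,-.1,.2]); s=robot.sense(); Rt=R.from_quat(s["tcp_rot"]).as_matrix()
tag=round(s["t"],1)
for n in ("scene","top","wrist"):
    c,P,T=look(n); np.savez(f"q_{n}.npz",im=c["color"],P=P,T=T)
    q=((P-s["tcp_pos"])@Rt).reshape(-1,3)
    m=(abs(q[:,1])<.032)&(q[:,2]>.178)&(q[:,2]<.24)&(q[:,0]>-.02)&(q[:,0]<.075); k=q[m]
    if len(k)<30: print(n,len(k)); continue
    for a in (33,35,37,39,41):
        t=np.radians(a); al=k[:,0]*np.sin(t)+k[:,2]*np.cos(t); pe=k[:,0]*np.cos(t)-k[:,2]*np.sin(t)
        b=[ (np.percentile(pe[abs(al-l)<.004],[3,97]).round(4).tolist(), int((abs(al-l)<.004).sum())) for l in (.19,.20,.21,.22)]
        print(n,a,"along max",np.percentile(al,[97,99.5]).round(4),"y",np.percentile(k[:,1],[1,99]).round(4),b)
    if n=="wrist": cv2.imwrite(f"pics/w_{tag}.png",c["color"][:,:,::-1])
    x,y,z=P[...,0],P[...,1],P[...,2]
    m=(x>.5)&(x<.58)&(y>.14)&(y<.29)&(z>.05)&(z<.2)
    Q=P[m]; print(n,"panel",len(Q), Q.min(0).round(4),Q.max(0).round(4))
    E=Q[(Q[:,1]<.175)&(Q[:,2]<.14)]; print("  edge",len(E),np.percentile(E,[2,50,98],axis=0).round(4).tolist() if len(E) else 0)
E
python3 m.py
```

```text
t 6.72 pos [ 0.5303 -0.1009  0.2998] J [-0.5   0.62 -0.2   1.29  0.79  0.87]
shift mm [ -0.3   0.9 -99.8] rotvec deg [ 0.07  0.01 -0.05]Traceback (most recent call last):
  File "m.py", line 11, in <module>
    b=[ (np.percentile(pe[abs(al-l)<.004],[3,97]).round(4).tolist(), int((abs(al-l)<.004).sum())) for l in (.19,.20,.21,.22)]
         ~~~~~~~~~~~~~^^^^^^^^^^^^^^^^^^^^^^^^^^^
    return _quantile_unchecked(
        a, q, axis, out, overwrite_input, method, keepdims, weights)
    return _ureduce(a,
                    func=_quantile_ureduce_func,
    ...<5 lines>...
                    overwrite_input=overwrite_input,
                    method=method)
    r = func(a, **kwargs)
    result = _quantile(arr,
                       quantiles=q,
    ...<2 lines>...
                       out=out,
                       weights=wgt)
    slices_having_nans = np.isnan(arr[-1, ...])
                                  ~~~^^^^^^^^^
IndexError: index -1 is out of bounds for axis 0 with size 0
```

step_arm([
  {"rx":0,"ry":0,"rz":0,"tx":0,"ty":0,"tz":-40,"fingers":0},
  {"rx":0,"ry":0,"rz":0,"tx":0,"ty":0,"tz":-40,"fingers":0},
  {"rx":0,"ry":0,"rz":0,"tx":0,"ty":0,"tz":-20,"fingers":0},
  {"rx":0,"ry":0,"rz":0,"tx":0,"ty":0,"tz":0,"fingers":0},
])

```text
t: 7.28
tcp_pos: [0.5304, -0.1009, 0.2038]
tcp_rot: [0.642, 0.626, 0.319, -0.307]
force: [0.6, 0.8, -0.2]
grip_width: 0.0231
grip_force: 40.3
```

```bash
sed -i 's/(.19,.20,.21,.22)\]/(.19,.20,.21,.22) if (abs(al-l)<.004).sum()>5]/' m.py; python3 m.py; ls pics
```

```text
t 7.28 pos [ 0.5304 -0.1009  0.2038] J [-0.5   0.74 -0.26  1.1   0.79  0.87]
shift mm [-0.4  0.9 -3.8] rotvec deg [ 0.19  0.32 -0.01]
scene 33 along max [0.2136 0.2144] y [-0.021  0.025] [([-0.09, -0.0656], 78), ([-0.0906, -0.0652], 84), ([-0.0881, -0.0638], 118)]
scene 35 along max [0.2107 0.2117] y [-0.021  0.025] [([-0.0969, -0.0724], 78), ([-0.097, -0.0718], 91), ([-0.0956, -0.071], 95)]
scene 37 along max [0.2076 0.2084] y [-0.021  0.025] [([-0.1039, -0.0791], 75), ([-0.1033, -0.0787], 97), ([-0.1028, -0.0785], 58)]
scene 39 along max [0.2043 0.205 ] y [-0.021  0.025] [([-0.1108, -0.0858], 84), ([-0.1099, -0.0853], 122)]
scene 41 along max [0.2006 0.2015] y [-0.021  0.025] [([-0.1172, -0.0922], 92), ([-0.1171, -0.0922], 104)]
scene panel 4134 [0.5299 0.1639 0.0501] [0.5507 0.29   0.2   ]
  edge 181 [[0.5423, 0.1641, 0.053], [0.5444, 0.1697, 0.0975], [0.546, 0.1749, 0.1378]]
top 33 along max [0.2096 0.2108] y [-0.0236  0.0215] [([-0.0892, -0.0601], 17), ([-0.0845, -0.0607], 30), ([-0.0831, -0.0585], 18)]
top 35 along max [0.2074 0.208 ] y [-0.0236  0.0215] [([-0.0913, -0.0667], 1
[... 678 characters left out ...]
059 0.2082] y [-0.0203  0.0254] [([-0.089, -0.0707], 414), ([-0.0902, -0.07], 399), ([-0.0879, -0.0696], 98)]
wrist 37 along max [0.2033 0.2056] y [-0.0203  0.0254] [([-0.1001, -0.0773], 630), ([-0.095, -0.0768], 382), ([-0.0784, -0.0776], 8)]
wrist 39 along max [0.2005 0.2028] y [-0.0203  0.0254] [([-0.1064, -0.0839], 684), ([-0.1015, -0.0837], 308)]
wrist 41 along max [0.1974 0.1997] y [-0.0203  0.0254] [([-0.1087, -0.0904], 400), ([-0.1039, -0.0908], 166)]
wrist panel 3271 [0.5307 0.1615 0.0501] [0.5452 0.1777 0.1665]
  edge 2111 [[0.5312, 0.1623, 0.0529], [0.5379, 0.1636, 0.1047], [0.5448, 0.1649, 0.1388]]
crop1.png
l_scene.png
l_wrist.png
scene.png
top.png
w1.png
w2.png
w3.png
w_7.3.png
```

```bash
cat > r.py <<'E'
from h import *
import sys
s=robot.sense(); Rt=R.from_quat(s["tcp_rot"]).as_matrix(); print(s["tcp_pos"].round(4))
for n in ("scene","wrist","top"):
    if len(sys.argv)>1: c,P,T=look(n); np.savez(f"q_{n}.npz",im=c["color"],P=P,T=T)
    D=np.load(f"q_{n}.npz"); P=D["P"]; im=D["im"].astype(int)
    q=(P-s["tcp_pos"])@Rt; sat=im.max(-1)-im.min(-1)
    m=(abs(q[...,1])<.032)&(q[...,2]>.165)&(q[...,2]<.24)&(q[...,0]>-.03)&(q[...,0]<.075)&(sat<35)
    J=m&(q[...,1]>.008) ; W=P[J]
    if n=="scene":
        # jaw outer face; rectangle in world Y,Z
        pr=((W[:,1:]*1e4).astype(np.float32)); print("rectYZ(0.1mm)",cv2.minAreaRect(pr), len(W))
        for yy in np.arange(W[:,1].min(),W[:,1].max(),.006):
            b=W[abs(W[:,1]-yy)<.003]
            if len(b)>5: print("  y",yy.round(4),"z",np.percentile(b[:,2],[4,50,96]).round(4),"x",np.median(b[:,0]).round(4),len(b))
    W=P[m]; 
    for yy in np.arange(.045,.1,.006):
        b=W[abs(W[:,1]-yy)<.003]
        if len(b)>5: print(n,"y",yy.round(4),"x",np.percentile(b[:,0],[2,98]).round(4),"mid",np.percentile(b[:,0],[2,98]).mean().round(4),"z",np.percentile(b[:,2],[2,98]).round(4),len(b))
E
python3 r.py
```

```text
[ 0.5314 -0.1013  0.2053]
rectYZ(0.1mm) ((660.884521484375, 1106.5028076171875), (802.432861328125, 272.3872985839844), 4.941761016845703) 340
  y 0.0326 z [0.0948 0.1044 0.1105] x 0.5533 18
  y 0.0386 z [0.1034 0.1097 0.1167] x 0.5501 32
  y 0.0446 z [0.1015 0.1132 0.1217] x 0.5472 24
  y 0.0506 z [0.102  0.1114 0.1201] x 0.5475 25
  y 0.0566 z [0.1023 0.1155 0.122 ] x 0.5476 20
  y 0.0626 z [0.1024 0.1139 0.1218] x 0.5495 23
  y 0.0686 z [0.1027 0.1157 0.1212] x 0.5515 27
  y 0.0746 z [0.1024 0.1123 0.123 ] x 0.5532 23
  y 0.0806 z [0.1014 0.1151 0.1226] x 0.5556 22
  y 0.0866 z [0.1018 0.1149 0.1232] x 0.5569 25
  y 0.0926 z [0.1017 0.1154 0.1225] x 0.5583 30
  y 0.0986 z [0.1038 0.1202 0.1236] x 0.5598 29
  y 0.1046 z [0.1014 0.113  0.1234] x 0.5585 39
scene y 0.045 x [0.5257 0.5479] mid 0.5368 z [0.1016 0.1216] 50
scene y 0.051 x [0.5258 0.5485] mid 0.5371 z [0.102  0.1221] 48
scene y 0.057 x [0.5254 0.5487] mid 0.5371 z [0.1023 0.1227] 38
scene y 0.063 x [0.5235 0.5513] mid 0.5374 z [0.1025 0.1228] 49
scene y 0.069 x [0.5221 0.5531] mid 0.5376 z [0.0991 0.123 ] 76
scene y 0.075
[... 687 characters left out ...]
1247] 187
wrist y 0.081 x [0.5191 0.5578] mid 0.5385 z [0.1114 0.1247] 171
wrist y 0.087 x [0.5182 0.5594] mid 0.5388 z [0.1032 0.1249] 436
wrist y 0.093 x [0.5168 0.5604] mid 0.5386 z [0.104  0.1253] 323
wrist y 0.099 x [0.5155 0.5617] mid 0.5386 z [0.1079 0.1256] 253
top y 0.045 x [0.5408 0.5447] mid 0.5428 z [0.1076 0.1257] 6
top y 0.057 x [0.5248 0.5446] mid 0.5347 z [0.1118 0.125 ] 9
top y 0.063 x [0.5208 0.5469] mid 0.5338 z [0.1119 0.1264] 31
top y 0.069 x [0.5189 0.5485] mid 0.5337 z [0.1024 0.1263] 21
top y 0.087 x [0.5166 0.5519] mid 0.5342 z [0.1198 0.1255] 7
top y 0.093 x [0.5141 0.5546] mid 0.5343 z [0.12   0.1257] 12
top y 0.099 x [0.5139 0.5563] mid 0.5351 z [0.1221 0.127 ] 14
```

View pics/w_7.3.png

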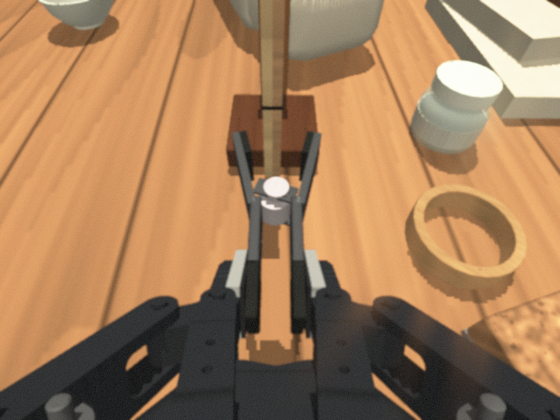

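Wrist view: the open clip's jaw tips are at (245,140) and (312,140), squarely either side of the ear's edge at (275,110). The mark is at (272,107) and the pin top at (276,187). The clip pitches up about 1.8° and sits too high, so I'll correct both.

step_arm([
  {"rx":-1,"ry":0.2,"rz":0,"tx":0,"ty":4,"tz":-4,"fingers":0},
  {"rx":-0.8,"ry":0.2,"rz":0,"tx":0,"ty":0,"tz":-4,"fingers":0},
  {"rx":0,"ry":0,"rz":0,"tx":0,"ty":0,"tz":-4,"fingers":0},
  {"rx":0,"ry":0,"rz":0,"tx":0,"ty":0,"tz":0,"fingers":0},
  {"rx":0,"ry":0,"rz":0,"tx":0,"ty":0,"tz":0,"fingers":0},
])

```text
t: 8.05
tcp_pos: [0.5308, -0.0971, 0.1916]
tcp_rot: [0.648, 0.63, 0.307, -0.298]
force: [0.2, -0.4, -0.1]
grip_width: 0.0229
grip_force: 40.3
```

```bash
cat >> r.py <<'E'
D=np.load("q_wrist.npz");P=D["P"];im=D["im"]
m=(im.min(-1)>110)&(abs(P[...,0]-.537)<.012)&(P[...,1]>.03)&(P[...,1]<.16)&(P[...,2]>.09)&(P[...,2]<.14)&(np.ptp(im.astype(int),axis=-1)<40)
print("pin",m.sum(),P[m].mean(0).round(4),P[m].min(0).round(4),P[m].max(0).round(4))
x,y,z=np.moveaxis(P,-1,0)
for zz in (.07,.09,.13,.15):
    E=P[(x>.515)&(x<.56)&(y>.15)&(y<.18)&(abs(z-zz)<.006)]
    if len(E): print("edge",zz,np.percentile(E,[2,50,98],axis=0).round(4)[:,:2].tolist())
E
python3 r.py 1 | grep -v top
```

```text
[ 0.5308 -0.0971  0.1916]
rectYZ(0.1mm) ((679.0567626953125, 938.86767578125), (784.37451171875, 285.0975036621094), 2.9685161113739014) 323
  y 0.0354 z [0.0812 0.0908 0.0948] x 0.5534 16
  y 0.0414 z [0.0853 0.091  0.0971] x 0.548 27
  y 0.0474 z [0.0857 0.0961 0.1066] x 0.5468 22
  y 0.0534 z [0.084  0.0953 0.1051] x 0.5473 25
  y 0.0594 z [0.0841 0.0979 0.1042] x 0.548 22
  y 0.0654 z [0.0834 0.099  0.1049] x 0.5501 26
  y 0.0714 z [0.0863 0.0969 0.1042] x 0.5521 24
  y 0.0774 z [0.084  0.0973 0.1046] x 0.5542 23
  y 0.0834 z [0.0829 0.0934 0.1038] x 0.5551 25
  y 0.0894 z [0.0833 0.0972 0.1057] x 0.5574 23
  y 0.0954 z [0.0858 0.0992 0.1049] x 0.5582 29
  y 0.1014 z [0.0825 0.0988 0.1054] x 0.5602 32
scene y 0.045 x [0.5254 0.5486] mid 0.537 z [0.0837 0.1052] 48
scene y 0.051 x [0.5261 0.5494] mid 0.5377 z [0.0847 0.1062] 45
scene y 0.057 x [0.5245 0.5484] mid 0.5365 z [0.0839 0.1061] 40
scene y 0.063 x [0.5233 0.5511] mid 0.5372 z [0.0836 0.1056] 46
scene y 0.069 x [0.5215 0.5529] mid 0.5372 z [0.0813 0.1063] 72
scene y 0.075 x [0.52   0.5547] mid 0.5374 z [0.0822 0.1047] 87
sc
[... 535 characters left out ...]
8 0.5525] mid 0.5367 z [0.0968 0.1057] 536
wrist y 0.075 x [0.5195 0.5545] mid 0.537 z [0.0948 0.1056] 238
wrist y 0.081 x [0.5183 0.5563] mid 0.5373 z [0.093  0.1056] 177
wrist y 0.087 x [0.517  0.5576] mid 0.5373 z [0.0878 0.1057] 241
wrist y 0.093 x [0.516  0.5594] mid 0.5377 z [0.0835 0.1056] 437
wrist y 0.099 x [0.5146 0.5611] mid 0.5379 z [0.0982 0.1057] 268
pin 873 [0.536  0.0631 0.1016] [0.5289 0.0303 0.09  ] [0.5489 0.0739 0.1062]
edge 0.07 [[0.5314, 0.1627], [0.538, 0.1637], [0.5445, 0.1649]]
edge 0.09 [[0.5312, 0.1621], [0.5381, 0.1633], [0.5449, 0.1648]]
edge 0.13 [[0.5312, 0.1621], [0.5377, 0.1634], [0.5446, 0.1647]]
edge 0.15 [[0.5312, 0.162], [0.5383, 0.1634], [0.5448, 0.165]]
```

step_arm([
  {"rx":0,"ry":0,"rz":0,"tx":0.5,"ty":18,"tz":1,"fingers":0},
  {"rx":0,"ry":0,"rz":0,"tx":0,"ty":20,"tz":0,"fingers":0},
  {"rx":0,"ry":0,"rz":0,"tx":0,"ty":20,"tz":0,"fingers":0},
  {"rx":0,"ry":0,"rz":0,"tx":0,"ty":17,"tz":0,"fingers":0},
  {"rx":0,"ry":0,"rz":0,"tx":0,"ty":12,"tz":0,"fingers":0},
])

```text
t: 8.82
tcp_pos: [0.531, -0.0083, 0.1929]
tcp_rot: [0.647, 0.631, 0.307, -0.299]
force: [-0.4, -0.0, -1.4]
grip_width: 0.0232
grip_force: 40.3
```

step_arm([
  {"rx":0,"ry":0,"rz":0,"tx":0,"ty":0,"tz":0,"fingers":0},
  {"rx":0,"ry":0,"rz":0,"tx":0,"ty":0,"tz":0,"fingers":0},
])

```text
t: 9.07
tcp_pos: [0.5314, -0.0101, 0.1928]
tcp_rot: [0.648, 0.63, 0.307, -0.298]
force: [0.5, 0.3, -0.9]
grip_width: 0.0233
grip_force: 40.3
```

```bash
python3 - <<'E'
from h import *
todo(panel_R(a=39),[.5313,-.0101,.1926]); s=robot.sense(); print(s["force"])
for n in ("scene","wrist"):
    c,P,T=look(n); np.savez(f"q_{n}.npz",im=c["color"],P=P,T=T)
    x,y,z=np.moveaxis(P,-1,0); im=c["color"].astype(int); sat=np.ptp(im,axis=-1)
    m=(sat<35)&(im.max(-1)<150)&(z>.07)&(z<.12)&(x>.5)&(x<.575)&(y>.11)&(y<.22)
    Q=P[m]; print(n,len(Q))
    for yy in np.arange(.13,.2,.008):
        b=Q[abs(Q[:,1]-yy)<.004]
        if len(b)>5: print(yy.round(3),"x",np.percentile(b[:,0],[2,98]).round(4),"z",np.percentile(b[:,2],[2,98]).round(4),len(b))
    print("tip y",np.percentile(Q[:,1],99.5))
    k=(slice(210,330),slice(300,450)) if n=="scene" else (slice(60,360),slice(100,450))
    cv2.imwrite(f"pics/p_{n}.png",cv2.resize(c["color"][k][:,:,::-1],(700,600 if n=="wrist" else 560)))
E
```

```text
t 9.07 pos [ 0.5314 -0.0101  0.1928] J [-0.34  0.68 -0.39  0.86  0.83  1.09]
shift mm [-0.1  0.  -0.2] rotvec deg [ 0.32  0.01 -0.  ]
[ 0.49089145  0.28162634 -0.85335077]
scene 729
0.13 x [0.5257 0.554 ] z [0.0848 0.1067] 75
0.138 x [0.5255 0.5493] z [0.0845 0.1057] 79
0.146 x [0.5243 0.5504] z [0.086  0.1061] 60
0.154 x [0.5242 0.5536] z [0.0866 0.1071] 79
0.162 x [0.5362 0.5553] z [0.0858 0.1056] 55
0.17 x [0.5445 0.558 ] z [0.0845 0.1053] 42
0.178 x [0.5498 0.5598] z [0.0814 0.1061] 47
0.186 x [0.5461 0.5619] z [0.0821 0.1057] 52
0.194 x [0.5451 0.5632] z [0.0821 0.1067] 45
tip y 0.20448918030310084
wrist 5907
0.13 x [0.5247 0.5478] z [0.0962 0.1067] 398
0.138 x [0.525  0.5483] z [0.0886 0.1068] 383
0.146 x [0.5238 0.5505] z [0.0847 0.1066] 1280
0.154 x [0.5219 0.553 ] z [0.0891 0.1067] 846
0.162 x [0.5202 0.5556] z [0.089  0.1066] 370
0.17 x [0.5182 0.558 ] z [0.0887 0.1066] 248
0.178 x [0.5169 0.5598] z [0.0841 0.1066] 607
0.186 x [0.5152 0.5617] z [0.0908 0.1067] 355
0.194 x [0.5145 0.5603] z [0.0972 0.1065] 67
tip y 0.19117739829563887
```

View pics/p_wrist.png

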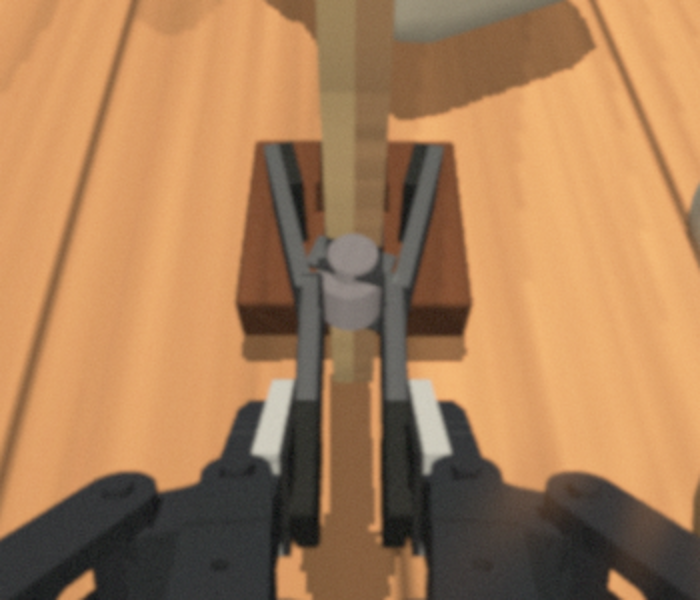

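Wrist crop: the jaws straddle the ear at (352,220) with the pin at (352,255) just outside the edge. The jaw tips are about 28 mm in, and the clip is centred, level and at 94.6 mm. Now I'll open gradually, following the pads' backward swing.

step_arm([
  {"rx":0,"ry":0,"rz":0,"tx":0,"ty":0.2,"tz":-0.2,"fingers":0.3},
  {"rx":0,"ry":0,"rz":0,"tx":0,"ty":0.5,"tz":-0.4,"fingers":0.36},
  {"rx":0,"ry":0,"rz":0,"tx":0,"ty":0.5,"tz":-0.4,"fingers":0.42},
  {"rx":0,"ry":0,"rz":0,"tx":0,"ty":0.6,"tz":-0.4,"fingers":0.48},
  {"rx":0,"ry":0,"rz":0,"tx":0,"ty":0.6,"tz":-0.5,"fingers":0.54},
])

```text
t: 9.8
tcp_pos: [0.5313, -0.0076, 0.1907]
tcp_rot: [0.648, 0.63, 0.307, -0.298]
force: [-0.3, -0.1, -1.9]
grip_width: 0.046
grip_force: 6.6
```

step_arm([
  {"rx":0,"ry":0,"rz":0,"tx":0,"ty":0,"tz":0,"fingers":0.6},
  {"rx":0,"ry":0,"rz":0,"tx":0,"ty":0,"tz":0,"fingers":0.7},
  {"rx":0,"ry":0,"rz":0,"tx":0,"ty":0,"tz":0,"fingers":1},
  {"rx":0,"ry":0,"rz":0,"tx":0,"ty":0,"tz":0,"fingers":1},
  {"rx":0,"ry":0,"rz":0,"tx":0,"ty":0,"tz":0,"fingers":1},
])

```text
t: 10.42
tcp_pos: [0.5314, -0.0076, 0.1908]
tcp_rot: [0.648, 0.63, 0.307, -0.298]
force: [0.3, -0.6, 0.2]
grip_width: 0.0851
grip_force: 0.0
```

```bash
cat > f.py <<'E'
from h import *
s=robot.sense(); print(s["t"],s["tcp_pos"],s["force"],s["grip_width"],s["grip_force"])
for n in ("scene","wrist"):
    c,P,T=look(n)
    x,y,z=np.moveaxis(P,-1,0); im=c["color"].astype(int); sat=np.ptp(im,axis=-1)
    m=(sat<35)&(im.max(-1)<150)&(z>.07)&(z<.12)&(x>.5)&(x<.575)&(y>.09)&(y<.21)
    Q=P[m]; print(n,len(Q))
    for yy in np.arange(.09,.2,.01):
        b=Q[abs(Q[:,1]-yy)<.005]
        if len(b)>5: print(yy.round(3),"x",np.percentile(b[:,0],[2,98]).round(4),"z",np.percentile(b[:,2],[2,98]).round(4),len(b))
    k=(slice(200,320),slice(300,450)) if n=="scene" else (slice(60,360),slice(100,450))
    cv2.imwrite(f"pics/f{round(s['t'])}_{n}.png",cv2.resize(c["color"][k][:,:,::-1],(700,600 if n=="wrist" else 560)))
E
python3 f.py
```

```text
10.425 [ 0.53138545 -0.00764344  0.19084669] [ 0.29009207 -0.64130394  0.24948036] 0.08507417333579802 0.0
scene 30
0.17 x [0.5434 0.5463] z [0.0943 0.0968] 7
0.18 x [0.5434 0.5463] z [0.0933 0.0964] 6
0.19 x [0.5456 0.5469] z [0.0951 0.0973] 7
0.2 x [0.5438 0.5473] z [0.0921 0.0989] 7
wrist 122
0.16 x [0.5309 0.5448] z [0.094  0.0975] 122
```

View pics/f10_wrist.png

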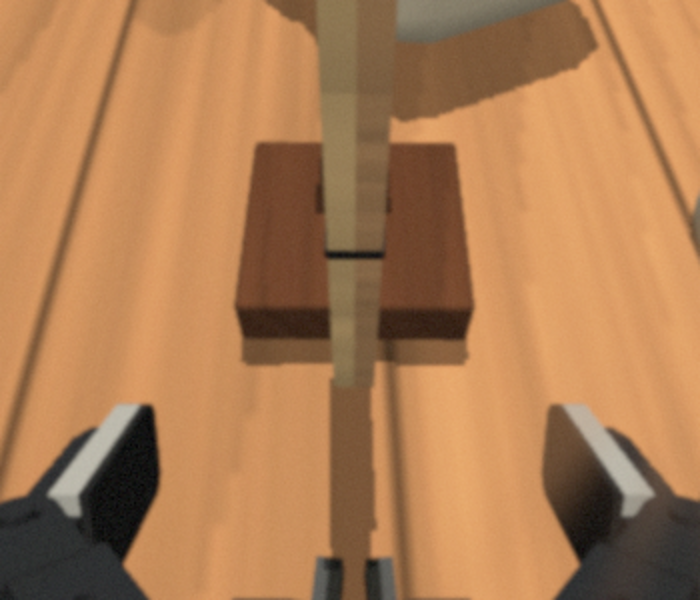

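Wrist crop: the ear and mark at (355,253) are bare. The clip popped off during release and is now below the gripper, near (352,575). I've used all my picture views, so I'll locate it numerically.

```bash
cat > d.py <<'E'
from h import *
s=robot.sense(); print(s["t"],s["tcp_pos"].round(4))
for n in ("scene","top","wrist"):
    c,P,T=look(n); np.savez(f"d_{n}.npz",im=c["color"],P=P,T=T)
    x,y,z=np.moveaxis(P,-1,0); im=c["color"].astype(int); sat=np.ptp(im,axis=-1)
    m=(x>.38)&(x<.72)&(y>-.14)&(y<.3)&(z>.004)&(z<.13)&(im.max(-1)<130)&(sat<40)
    nl,lab,st,ce=cv2.connectedComponentsWithStats(m.astype(np.uint8),connectivity=8)
    for i in range(1,nl):
        if st[i,4]>(40 if n!="top" else 12):
            Q=P[lab==i]; print(n,st[i].tolist(),Q.mean(0).round(3),np.percentile(Q,[2,98],axis=0).round(3).tolist())
E
python3 d.py
```

```text
10.525 [ 0.5314 -0.0077  0.1908]
scene [317, 193, 29, 35, 354] [0.486 0.091 0.114] [[0.464, 0.062, 0.09], [0.503, 0.118, 0.13]]
scene [273, 219, 53, 53, 930] [0.566 0.074 0.063] [[0.526, 0.013, 0.005], [0.607, 0.113, 0.129]]
scene [347, 303, 43, 31, 185] [0.585 0.241 0.012] [[0.582, 0.195, 0.004], [0.587, 0.28, 0.022]]
top [185, 138, 24, 16, 169] [0.7   0.228 0.042] [[0.69, 0.208, 0.015], [0.719, 0.26, 0.071]]
top [305, 145, 19, 20, 105] [ 0.671 -0.084  0.06 ] [[0.659, -0.102, 0.021], [0.696, -0.058, 0.101]]
top [237, 180, 23, 11, 96] [0.583 0.088 0.118] [[0.573, 0.063, 0.102], [0.594, 0.113, 0.129]]
top [210, 204, 11, 7, 29] [0.531 0.17  0.095] [[0.528, 0.163, 0.055], [0.539, 0.185, 0.128]]
top [245, 205, 7, 5, 22] [0.541 0.094 0.021] [[0.537, 0.086, 0.006], [0.546, 0.102, 0.029]]
top [244, 211, 8, 5, 21] [0.525 0.096 0.023] [[0.52, 0.087, 0.007], [0.529, 0.105, 0.028]]
top [235, 218, 25, 13, 106] [0.484 0.087 0.119] [[0.474, 0.059, 0.1], [0.5, 0.117, 0.13]]
wrist [447, 147, 14, 26, 163] [0.693 0.248 0.019] [[0.692, 0.241, 0.007], [0.696, 0.256, 0.029]]
wrist [263, 183, 29, 7, 145] [0.538 0.163 0.096] [[0.531, 0.162, 0.094], [0.545, 0.164, 0.098]]
wrist [220, 215, 45, 14, 517] [0.512 0.195 0.014] [[0.496, 0.194, 0.005], [0.528, 0.196, 0.022]]
wrist [289, 215, 45, 15, 539] [0.565 0.193 0.014] [[0.549, 0.192, 0.004], [0.581, 0.194, 0.023]]
wrist [27, 263, 152, 157, 7306] [0.48  0.084 0.119] [[0.465, 0.065, 0.092], [0.493, 0.115, 0.13]]
wrist [377, 275, 147, 145, 6625] [0.59  0.078 0.121] [[0.577, 0.061, 0.098], [0.603, 0.102, 0.13]]
wrist [41, 319, 20, 10, 82] [0.468 0.088 0.129] [[0.465, 0.087, 0.127], [0.471, 0.09, 0.13]]
wrist [491, 319, 19, 8, 73] [0.601 0.085 0.129] [[0.598, 0.084, 0.127], [0.605, 0.086, 0.13]]
wrist [256, 339, 16, 26, 336] [0.528 0.099 0.024] [[0.524, 0.093, 0.019], [0.532, 0.106, 0.026]]
wrist [283, 339, 16, 25, 327] [0.543 0.099 0.024] [[0.54, 0.093, 0.013], [0.547, 0.105, 0.026]]
```

step_arm([
  {"rx":0,"ry":0,"rz":0,"tx":0,"ty":-16,"tz":13,"fingers":1},
  {"rx":-6.5,"ry":0,"rz":0,"tx":0,"ty":-10,"tz":12,"fingers":1},
  {"rx":-6.5,"ry":0,"rz":0,"tx":0,"ty":-10,"tz":12,"fingers":1},
  {"rx":-6.5,"ry":0,"rz":0,"tx":1,"ty":-8,"tz":12,"fingers":1},
  {"rx":-6.5,"ry":0,"rz":0,"tx":1,"ty":0,"tz":0,"fingers":1},
])

```text
t: 11.3
tcp_pos: [0.5339, -0.0524, 0.2409]
tcp_rot: [0.699, 0.683, 0.157, -0.143]
force: [0.2, -0.9, 0.1]
grip_width: 0.0855
grip_force: 0.0
```

step_arm([
  {"rx":0,"ry":0,"rz":0,"tx":0,"ty":0,"tz":0,"fingers":1},
])

```text
t: 11.42
tcp_pos: [0.5334, -0.0511, 0.2405]
tcp_rot: [0.698, 0.683, 0.158, -0.145]
force: [-0.6, 0.4, -0.0]
grip_width: 0.0855
grip_force: 0.0
```

```bash
cat > b.py <<'E'
from h import *
todo(panel_R(a=65),[.5335,-.052,.235]); s=robot.sense(); Rt=R.from_quat(s["tcp_rot"]).as_matrix()
for n in ("wrist","scene"):
    c,P,T=look(n); np.savez(f"b_{n}.npz",im=c["color"],P=P,T=T)
    x,y,z=np.moveaxis(P,-1,0); im=c["color"].astype(int); sat=np.ptp(im,axis=-1)
    m=(x>.49)&(x<.58)&(y>-.03)&(y<.14)&(z>.006)&(z<.032)&((im.max(-1)<130)|(sat<25))
    Q=P[m]; Q=Q[Q[:,2]>.018]; print(n,len(Q),"rect mm",cv2.minAreaRect((Q[:,:2]*1e3).astype(np.float32)))
    for yy in np.arange(-.01,.12,.01):
        b=Q[abs(Q[:,1]-yy)<.005]
        if len(b)>5: p=np.percentile(b[:,0],[3,97]);print(yy.round(3),"x",p.round(4),"mid",p.mean().round(4),"ztop",np.percentile(b[:,2],90).round(4),len(b))
    m=(im.min(-1)>110)&(sat<35)&(x>.5)&(x<.57)&(y>.03)&(y<.1)&(z>.015)&(z<.035)
    if m.sum(): print("pin",m.sum(),np.median(P[m],0).round(4),P[m].min(0).round(3),P[m].max(0).round(3))
    if n=="wrist":
        q=((P-s["tcp_pos"])@Rt).reshape(-1,3); k=q[(abs(q[:,1])<.07)&(q[:,2]>.1)&(q[:,2]<.2)&(abs(q[:,0])<.03)]
        print("finger tip z",np.percentile(k[:,2],[50,95,99,99.8]).round(4))
E
python3 b.py; python3 - <<'E'
from h import *
# finger extents in earlier closed state
D=np.load("q_wrist.npz");P=D["P"];im=D["im"]
M=panel_R(a=39);q=((P-np.array([.5314,-.0101,.1928]))@M).reshape(-1,3);br=im.reshape(-1,3)
k=q[(abs(abs(q[:,1])-.0165)<.0045)&(q[:,2]>.1)&(q[:,2]<.2)&(abs(q[:,0])<.02)&(br.min(1)>110)]
print("closed pad",len(k),np.percentile(k[:,2],[1,50,99]).round(4),np.percentile(k[:,0],[1,99]).round(4))
E
```

```text
t 11.43 pos [ 0.5334 -0.0511  0.2405] J [-0.33  0.52 -0.4   0.78  0.41  1.23]
shift mm [ 0.1 -0.9 -5.5] rotvec deg [ 0.28  0.79 -0.24]
wrist 3018 rect mm ((534.1949462890625, 56.88768768310547), (98.40479278564453, 61.268150329589844), 87.89640045166016)
0.01 x [0.5023 0.5619] mid 0.5321 ztop 0.0257 199
0.02 x [0.5045 0.5595] mid 0.532 ztop 0.0254 296
0.03 x [0.5083 0.5565] mid 0.5324 ztop 0.0255 270
0.04 x [0.5126 0.5535] mid 0.5331 ztop 0.0251 247
0.05 x [0.5164 0.5511] mid 0.5337 ztop 0.0249 277
0.06 x [0.52   0.5488] mid 0.5344 ztop 0.025 621
0.07 x [0.5207 0.5488] mid 0.5347 ztop 0.0251 288
0.08 x [0.5221 0.5487] mid 0.5354 ztop 0.0251 183
0.09 x [0.5236 0.5477] mid 0.5356 ztop 0.0252 290
0.1 x [0.5251 0.5468] mid 0.5359 ztop 0.0252 322
0.11 x [0.5258 0.5444] mid 0.5351 ztop 0.0252 25
pin 382 [0.5341 0.0614 0.024 ] [0.528 0.054 0.015] [0.541 0.069 0.026]
finger tip z [0.1083 0.1493 0.1564 0.1589]
scene 401 rect mm ((535.7568969726562, 58.41455078125), (98.11380767822266, 60.14274215698242), 86.78105926513672)
0.01 x [0.504  0.5629] mid 0.5334 ztop 0.0253 21
0.02 x [0.505  0.5613] mid 0.5331 ztop 0.025 32
0.03 x [0.5077 0.5595] mid 0.5336 ztop 0.0247 34
0.04 x [0.5119 0.5557] mid 0.5338 ztop 0.0244 33
0.05 x [0.5177 0.5521] mid 0.5349 ztop 0.0248 34
0.06 x [0.5203 0.5504] mid 0.5353 ztop 0.0244 58
0.07 x [0.5204 0.5497] mid 0.535 ztop 0.0244 52
0.08 x [0.5208 0.5483] mid 0.5345 ztop 0.0238 32
0.09 x [0.5237 0.5486] mid 0.5361 ztop 0.0249 38
0.1 x [0.5242 0.5484] mid 0.5363 ztop 0.0243 51
0.11 x [0.5255 0.5478] mid 0.5367 ztop 0.0244 16
pin 38 [0.5345 0.0656 0.0228] [0.525 0.056 0.015] [0.54  0.071 0.025]
closed pad 1092 [0.1344 0.1474 0.1679] [0.0057 0.0104]
```

step_arm([
  {"rx":0.3,"ry":0.8,"rz":-0.6,"tx":-2.6,"ty":-1,"tz":-20,"fingers":1},
  {"rx":0,"ry":0,"rz":0,"tx":0,"ty":0,"tz":-25,"fingers":1},
  {"rx":0,"ry":0,"rz":0,"tx":0,"ty":0,"tz":-20,"fingers":1},
  {"rx":0,"ry":0,"rz":0,"tx":0,"ty":0,"tz":-8,"fingers":1},
  {"rx":0,"ry":0,"rz":0,"tx":0,"ty":0,"tz":0,"fingers":1},
])

```text
t: 12.15
tcp_pos: [0.5301, -0.0526, 0.1655]
tcp_rot: [0.703, 0.677, 0.155, -0.152]
force: [-0.1, 0.5, -0.2]
grip_width: 0.0853
grip_force: 0.0
```

```bash
python3 - <<'E'
from h import *
todo(panel_R(yaw=-2.1,a=65),[.5308,-.052,.1645]); print(robot.sense()["force"])
E
```

```text
t 12.15 pos [ 0.5301 -0.0526  0.1655] J [-0.34  0.63 -0.45  0.63  0.41  1.24]
shift mm [ 0.7  0.6 -1. ] rotvec deg [-0.05 -0.25 -0.05]
[-0.12007886  0.51371806 -0.2065174 ]
```

step_arm([
  {"rx":0,"ry":0,"rz":0,"tx":0.7,"ty":0,"tz":0,"fingers":0.7},
  {"rx":0,"ry":0,"rz":0,"tx":0,"ty":0,"tz":0,"fingers":0.5},
  {"rx":0,"ry":0,"rz":0,"tx":0,"ty":0,"tz":0,"fingers":0.3},
  {"rx":0,"ry":0,"rz":0,"tx":0,"ty":0,"tz":0,"fingers":0.1},
  {"rx":0,"ry":0,"rz":0,"tx":0,"ty":0,"tz":0,"fingers":0},
], newtons=40)

```text
t: 12.78
tcp_pos: [0.534, -0.0537, 0.1703]
tcp_rot: [0.702, 0.678, 0.158, -0.148]
force: [-0.7, -4.5, 16.5]
grip_width: 0.0224
grip_force: 38.8
```

step_arm([
  {"rx":0,"ry":0,"rz":0,"tx":0,"ty":0,"tz":0,"fingers":0},
  {"rx":0,"ry":0,"rz":0,"tx":0,"ty":0,"tz":0,"fingers":0},
])

```text
t: 13.02
tcp_pos: [0.534, -0.0536, 0.1703]
tcp_rot: [0.702, 0.678, 0.158, -0.148]
force: [-0.3, -5.1, 16.7]
grip_width: 0.0225
grip_force: 38.8
```

step_arm([
  {"rx":0,"ry":0,"rz":0,"tx":0,"ty":0,"tz":10,"fingers":0},
  {"rx":0,"ry":0,"rz":0,"tx":0,"ty":0,"tz":25,"fingers":0},
  {"rx":0,"ry":0,"rz":0,"tx":0,"ty":0,"tz":30,"fingers":0},
  {"rx":0,"ry":0,"rz":0,"tx":0,"ty":0,"tz":15,"fingers":0},
  {"rx":0,"ry":0,"rz":0,"tx":0,"ty":0,"tz":0,"fingers":0},
])

```text
t: 13.65
tcp_pos: [0.5318, -0.0527, 0.2477]
tcp_rot: [0.702, 0.678, 0.155, -0.15]
force: [0.3, 0.4, -1.1]
grip_width: 0.022
grip_force: 39.6
```

```bash
cat > g.py <<'E'
from h import *
s=robot.sense(); print("t",s["t"],s["tcp_pos"].round(4),"w",s["grip_width"],"F",s["force"].round(1),s["grip_force"]); print(R.from_quat(s["tcp_rot"]).as_matrix()[:,2].round(3))
for n in ("wrist","scene"):
    c,P,T=look(n)
    x,y,z=np.moveaxis(P,-1,0); im=c["color"].astype(int); sat=np.ptp(im,axis=-1)
    Z0=.095
    m=(x>.5)&(x<.575)&(y>.02)&(y<.215)&(z>Z0-.03)&(z<Z0+.03)&((im.max(-1)<150)|(sat<25))&(sat<40)
    Q=P[m]; print(n,len(Q),"tip y",np.percentile(Q[:,1],99.5).round(4))
    for yy in np.arange(.02,.215,.01):
        b=Q[abs(Q[:,1]-yy)<.005]
        if len(b)>5: p=np.percentile(b[:,0],[3,97]);print(yy.round(3),"x",p.round(4),"mid",p.mean().round(4),"z",np.percentile(b[:,2],[3,97]).round(4),len(b))
    m=(im.min(-1)>95)&(sat<35)&(x>.52)&(x<.555)&(y>.03)&(y<.16)&(z>Z0-.02)&(z<Z0+.03)
    if m.sum(): print("pin",m.sum(),np.median(P[m],0).round(4),np.percentile(P[m],[3,97],axis=0).round(4).tolist())
E
python3 g.py
```

```text
t 13.65 [ 0.5318 -0.0527  0.2477] w 0.022015503361255576 F [ 0.3  0.4 -1.1] 39.568738230762506
[ 0.015  0.421 -0.907]
wrist 6328 tip y 0.11
0.02 x [0.5126 0.556 ] mid 0.5343 z [0.0956 0.1159] 833
0.03 x [0.5194 0.5499] mid 0.5347 z [0.0916 0.1051] 688
0.04 x [0.5234 0.5462] mid 0.5348 z [0.0937 0.1024] 498
0.05 x [0.5231 0.5463] mid 0.5347 z [0.0934 0.1021] 496
0.06 x [0.5231 0.5462] mid 0.5347 z [0.0857 0.102 ] 705
0.07 x [0.5211 0.5481] mid 0.5346 z [0.0895 0.1019] 1222
0.08 x [0.5177 0.5512] mid 0.5344 z [0.0991 0.102 ] 471
0.09 x [0.5152 0.5536] mid 0.5344 z [0.0813 0.1019] 347
0.1 x [0.5131 0.5554] mid 0.5342 z [0.0813 0.1016] 772
0.11 x [0.5114 0.5572] mid 0.5343 z [0.0991 0.1016] 275
0.16 x [0.5372 0.5431] mid 0.5402 z [0.0671 0.0796] 21
pin 1585 [0.5348 0.071  0.1005] [[0.5213, 0.048, 0.0955], [0.5532, 0.094, 0.1019]]
scene 984 tip y 0.2039
0.02 x [0.5115 0.5584] mid 0.5349 z [0.0817 0.1164] 95
0.03 x [0.5176 0.5523] mid 0.535 z [0.0804 0.1062] 104
0.04 x [0.5238 0.5466] mid 0.5352 z [0.0803 0.1011] 85
0.05 x [0.5242 0.5465] mid 0.5353 z [0.0801 0.1004] 80
0.06 x [0.5234 0.5465] mid 0.535 z [0.0811 0.1006] 73
0.07 x [0.5203 0.5492] mid 0.5348 z [0.0788 0.1008] 95
0.08 x [0.5175 0.5513] mid 0.5344 z [0.0774 0.1   ] 131
0.09 x [0.5154 0.5543] mid 0.5348 z [0.078  0.0995] 87
0.1 x [0.513  0.5568] mid 0.5349 z [0.0794 0.1001] 98
0.11 x [0.5101 0.5577] mid 0.5339 z [0.0774 0.1   ] 103
0.17 x [0.545  0.5464] mid 0.5457 z [0.0949 0.0983] 7
0.18 x [0.5436 0.5467] mid 0.5452 z [0.0939 0.0978] 7
0.19 x [0.5445 0.546 ] mid 0.5452 z [0.0939 0.0957] 7
0.2 x [0.5442 0.5481] mid 0.5461 z [0.0915 0.0985] 8
pin 65 [0.534  0.0765 0.0965] [[0.5261, 0.0643, 0.0838], [0.541, 0.0798, 0.1008]]
```

step_arm([
  {"rx":0.5,"ry":0,"rz":-0.8,"tx":0,"ty":0,"tz":2.2,"fingers":0},
  {"rx":0,"ry":0,"rz":-0.8,"tx":0,"ty":0,"tz":2,"fingers":0},
  {"rx":0,"ry":0,"rz":0,"tx":0,"ty":15,"tz":0,"fingers":0},
  {"rx":0,"ry":0,"rz":0,"tx":0,"ty":15,"tz":0,"fingers":0},
  {"rx":0,"ry":0,"rz":0,"tx":0,"ty":15,"tz":0,"fingers":0},
])

```text
t: 14.38
tcp_pos: [0.5312, -0.0062, 0.2509]
tcp_rot: [0.711, 0.668, 0.16, -0.152]
force: [-0.5, -0.0, -0.9]
grip_width: 0.0221
grip_force: 39.6
```

step_arm([
  {"rx":0,"ry":0,"rz":0,"tx":0,"ty":15,"tz":0,"fingers":0},
  {"rx":0,"ry":0,"rz":0,"tx":0,"ty":11,"tz":0,"fingers":0},
  {"rx":0,"ry":0,"rz":0,"tx":0,"ty":5,"tz":0,"fingers":0},
  {"rx":0,"ry":0,"rz":0,"tx":0,"ty":0,"tz":0,"fingers":0},
  {"rx":0,"ry":0,"rz":0,"tx":0,"ty":0,"tz":0,"fingers":0},
])

```text
t: 15.0
tcp_pos: [0.5316, 0.023, 0.251]
tcp_rot: [0.712, 0.667, 0.16, -0.151]
force: [0.3, 0.5, -1.0]
grip_width: 0.0221
grip_force: 39.6
```

```bash
python3 g.py
```

```text
t 15.0 [0.5316 0.023  0.251 ] w 0.022073713205910353 F [ 0.3  0.5 -1. ] 39.58592113036957
[ 0.026  0.429 -0.903]
wrist 8316 tip y 0.1867
0.07 x [0.5221 0.5479] mid 0.535 z [0.1203 0.125 ] 74
0.08 x [0.5242 0.547 ] mid 0.5356 z [0.1011 0.1245] 154
0.09 x [0.5132 0.5599] mid 0.5365 z [0.1017 0.1244] 989
0.1 x [0.5139 0.5576] mid 0.5357 z [0.1005 0.123 ] 1535
0.11 x [0.5251 0.5479] mid 0.5365 z [0.0985 0.107 ] 522
0.12 x [0.5256 0.5484] mid 0.537 z [0.097  0.1065] 504
0.13 x [0.5258 0.5485] mid 0.5372 z [0.0972 0.1064] 462
0.14 x [0.5254 0.5495] mid 0.5375 z [0.0878 0.1062] 1000
0.15 x [0.5231 0.5524] mid 0.5378 z [0.1011 0.1063] 1092
0.16 x [0.5203 0.556 ] mid 0.5382 z [0.0844 0.1064] 543
0.17 x [0.5185 0.5584] mid 0.5384 z [0.0839 0.1064] 681
0.18 x [0.516  0.5608] mid 0.5384 z [0.1041 0.1065] 614
0.19 x [0.515  0.5614] mid 0.5382 z [0.1042 0.1063] 146
pin 2584 [0.5376 0.1415 0.1054] [[0.5212, 0.0955, 0.1001], [0.5534, 0.1567, 0.1227]]
scene 1090 tip y 0.2021
0.08 x [0.521  0.5597] mid 0.5403 z [0.1029 0.1246] 44
0.09 x [0.513  0.5607] mid 0.5369 z [0.0887 0.1245] 125
0.1 x [0.5135 0.5587] mid 0.5361 z [0.0873 0.1222] 180
0.11 x [0.5222 0.5496] mid 0.5359 z [0.0854 0.1063] 100
0.12 x [0.5266 0.5498] mid 0.5382 z [0.0851 0.1062] 91
0.13 x [0.527  0.5499] mid 0.5384 z [0.0845 0.1061] 92
0.14 x [0.5256 0.5508] mid 0.5382 z [0.0863 0.1059] 84
0.15 x [0.5236 0.5538] mid 0.5387 z [0.0843 0.1062] 122
0.16 x [0.5314 0.5568] mid 0.5441 z [0.0833 0.1049] 68
0.17 x [0.5443 0.5597] mid 0.552 z [0.0828 0.1054] 53
0.18 x [0.5446 0.5623] mid 0.5534 z [0.0818 0.1052] 73
0.19 x [0.544  0.5631] mid 0.5535 z [0.083  0.1046] 44
0.2 x [0.5444 0.5485] mid 0.5465 z [0.0931 0.0982] 10
pin 119 [0.5422 0.1158 0.1048] [[0.5205, 0.0951, 0.0933], [0.5537, 0.1565, 0.1217]]
```

step_arm([
  {"rx":0,"ry":0,"rz":0,"tx":0,"ty":0,"tz":0,"fingers":0.3},
  {"rx":0,"ry":0,"rz":0,"tx":0,"ty":0.2,"tz":-0.4,"fingers":0.34},
  {"rx":0,"ry":0,"rz":0,"tx":0,"ty":0.2,"tz":-0.4,"fingers":0.38},
  {"rx":0,"ry":0,"rz":0,"tx":0,"ty":0.2,"tz":-0.4,"fingers":0.42},
  {"rx":0,"ry":0,"rz":0,"tx":0,"ty":0.2,"tz":-0.4,"fingers":0.44},
])

```text
t: 15.72
tcp_pos: [0.5314, 0.0242, 0.2493]
tcp_rot: [0.711, 0.667, 0.16, -0.152]
force: [0.2, -0.4, -1.7]
grip_width: 0.0375
grip_force: 7.8
```

```bash
python3 g.py
```

```text
t 15.725 [0.5314 0.0242 0.2493] w 0.037506553322308935 F [ 0.2 -0.4 -1.7] 7.806969280354679
[ 0.025  0.429 -0.903]
wrist 9251 tip y 0.1877
0.07 x [0.514  0.5554] mid 0.5347 z [0.1225 0.125 ] 66
0.08 x [0.5158 0.5546] mid 0.5352 z [0.1035 0.1248] 264
0.09 x [0.5061 0.5671] mid 0.5366 z [0.0953 0.1246] 1173
0.1 x [0.5057 0.5651] mid 0.5354 z [0.0951 0.1226] 1842
0.11 x [0.5145 0.5523] mid 0.5334 z [0.0865 0.106 ] 661
0.12 x [0.522  0.5514] mid 0.5367 z [0.085  0.1043] 576
0.13 x [0.5234 0.5505] mid 0.537 z [0.0846 0.1037] 547
0.14 x [0.5248 0.5501] mid 0.5374 z [0.084  0.1028] 1160
0.15 x [0.5235 0.5519] mid 0.5377 z [0.099  0.1024] 1004
0.16 x [0.5223 0.5543] mid 0.5383 z [0.0757 0.1016] 501
0.17 x [0.5215 0.5556] mid 0.5385 z [0.0774 0.1011] 706
0.18 x [0.5206 0.5571] mid 0.5388 z [0.0982 0.1005] 559
0.19 x [0.5197 0.5577] mid 0.5387 z [0.0977 0.0999] 192
pin 2152 [0.5376 0.1431 0.1016] [[0.5229, 0.115, 0.0965], [0.5519, 0.1574, 0.1039]]
scene 1131 tip y 0.2033
0.08 x [0.514  0.5677] mid 0.5408 z [0.1076 0.1245] 39
0.09 x [0.5143 0.569 ] mid 0.5417 z [0.0872 0.1242] 121
0.1 x [0.5055 0.5673] mid 0.5364 z [0.0844 0.1224] 203
0.11 x [0.5135 0.5546] mid 0.5341 z [0.0826 0.1061] 112
0.12 x [0.5226 0.5535] mid 0.538 z [0.0825 0.1035] 99
0.13 x [0.5229 0.5533] mid 0.5381 z [0.0816 0.1038] 94
0.14 x [0.5252 0.5523] mid 0.5387 z [0.0819 0.1027] 85
0.15 x [0.5243 0.554 ] mid 0.5391 z [0.0779 0.1022] 128
0.16 x [0.5265 0.5557] mid 0.5411 z [0.0793 0.1003] 59
0.17 x [0.5439 0.5569] mid 0.5504 z [0.0771 0.0995] 61
0.18 x [0.5442 0.5587] mid 0.5514 z [0.0765 0.0995] 73
0.19 x [0.5441 0.5582] mid 0.5512 z [0.0758 0.099 ] 44
0.2 x [0.545  0.5478] mid 0.5464 z [0.0939 0.0973] 9
pin 49 [0.5395 0.1513 0.0999] [[0.5302, 0.1094, 0.0905], [0.5524, 0.1558, 0.1092]]
```

The clip droops about 3.6° as the squeeze weakens, which explains the first loss. I'll re-squeeze, tilt it up a little to compensate, and release quickly.

step_arm([
  {"rx":0,"ry":0,"rz":0,"tx":0,"ty":0,"tz":0,"fingers":0},
  {"rx":0,"ry":0,"rz":0,"tx":0,"ty":0,"tz":0,"fingers":0},
  {"rx":0,"ry":0,"rz":0,"tx":0,"ty":0,"tz":0,"fingers":0},
])

```text
t: 16.2
tcp_pos: [0.5315, 0.0242, 0.2494]
tcp_rot: [0.711, 0.667, 0.16, -0.152]
force: [0.1, -0.6, -1.4]
grip_width: 0.0217
grip_force: 41.3
```

```bash
python3 g.py | grep -E "^(t|wrist|scene|0.1[2-9])"
```

```text
t 16.2 [0.5315 0.0242 0.2494] w 0.02172218535268399 F [ 0.1 -0.6 -1.4] 41.28216593453544
wrist 8331 tip y 0.188
0.12 x [0.5254 0.5483] mid 0.5368 z [0.0957 0.1039] 484
0.13 x [0.5258 0.5486] mid 0.5372 z [0.096  0.1035] 464
0.14 x [0.5258 0.5493] mid 0.5375 z [0.0841 0.1029] 893
0.15 x [0.5238 0.552 ] mid 0.5379 z [0.0969 0.1027] 1098
0.16 x [0.521  0.5555] mid 0.5382 z [0.0839 0.1022] 586
0.17 x [0.5189 0.5583] mid 0.5386 z [0.0787 0.1019] 644
0.18 x [0.5167 0.5609] mid 0.5388 z [0.0991 0.1017] 572
0.19 x [0.5153 0.5617] mid 0.5385 z [0.0985 0.1013] 209
scene 1102 tip y 0.2032
0.12 x [0.526  0.5498] mid 0.5379 z [0.081  0.1031] 92
0.13 x [0.5272 0.55  ] mid 0.5386 z [0.0816 0.1028] 94
0.14 x [0.5266 0.5508] mid 0.5387 z [0.0822 0.103 ] 81
0.15 x [0.5241 0.5536] mid 0.5389 z [0.0815 0.1026] 111
0.16 x [0.5302 0.5565] mid 0.5434 z [0.0798 0.1014] 79
0.17 x [0.5445 0.5602] mid 0.5524 z [0.0805 0.1011] 60
0.18 x [0.5447 0.5628] mid 0.5537 z [0.0767 0.1004] 68
0.19 x [0.5447 0.5633] mid 0.554 z [0.0776 0.0999] 50
```

step_arm([
  {"rx":2.8,"ry":0,"rz":0,"tx":0,"ty":-7.5,"tz":-3.5,"fingers":0},
  {"rx":2.8,"ry":0,"rz":0,"tx":0,"ty":-7.5,"tz":-3.5,"fingers":0},
  {"rx":0,"ry":0,"rz":0,"tx":0,"ty":0,"tz":0,"fingers":0},
  {"rx":0,"ry":0,"rz":0,"tx":0,"ty":0,"tz":0,"fingers":0},
])

```text
t: 16.8
tcp_pos: [0.5315, 0.0093, 0.2424]
tcp_rot: [0.703, 0.659, 0.192, -0.186]
force: [-0.3, -0.8, -1.3]
grip_width: 0.0219
grip_force: 41.3
```

```bash
python3 g.py | grep -E "^(t|wrist|scene|0.1[2-9])"
```

```text
t 16.8 [0.5315 0.0093 0.2424] w 0.021948947396196832 F [-0.3 -0.8 -1.3] 41.29927166883135
wrist 8318 tip y 0.1868
0.12 x [0.5255 0.5483] mid 0.5369 z [0.0988 0.107 ] 482
0.13 x [0.526  0.5484] mid 0.5372 z [0.0985 0.1077] 440
0.14 x [0.5256 0.5498] mid 0.5377 z [0.0896 0.1081] 976
0.15 x [0.5234 0.5526] mid 0.538 z [0.1026 0.1087] 1100
0.16 x [0.5206 0.556 ] mid 0.5383 z [0.0925 0.1095] 494
0.17 x [0.5185 0.5586] mid 0.5386 z [0.0875 0.1099] 655
0.18 x [0.5162 0.5611] mid 0.5387 z [0.1081 0.1107] 585
0.19 x [0.5153 0.5618] mid 0.5385 z [0.1087 0.111 ] 139
scene 1105 tip y 0.202
0.12 x [0.5275 0.5494] mid 0.5385 z [0.0859 0.1064] 96
0.13 x [0.5268 0.5498] mid 0.5383 z [0.0853 0.1069] 89
0.14 x [0.5263 0.5511] mid 0.5387 z [0.087  0.1079] 83
0.15 x [0.5247 0.5537] mid 0.5392 z [0.087  0.1087] 116
0.16 x [0.5293 0.5564] mid 0.5428 z [0.0877 0.1077] 74
0.17 x [0.5529 0.5596] mid 0.5562 z [0.0862 0.1087] 49
0.18 x [0.5507 0.5619] mid 0.5563 z [0.0861 0.1098] 63
0.19 x [0.5438 0.5631] mid 0.5534 z [0.086  0.1091] 53
```

step_arm([
  {"rx":0,"ry":0,"rz":0,"tx":0,"ty":0,"tz":0,"fingers":0.64},
  {"rx":0,"ry":0,"rz":0,"tx":0,"ty":0,"tz":0,"fingers":0.64},
])

```text
t: 17.15
tcp_pos: [0.5314, 0.0095, 0.2425]
tcp_rot: [0.703, 0.659, 0.193, -0.186]
force: [-0.4, 0.1, 0.5]
grip_width: 0.0548
grip_force: 0.0
```

```bash
python3 g.py | grep -E "^(t|wrist|scene|0.1[0-9]|0.0)"
```

```text
t 17.15 [0.5314 0.0095 0.2425] w 0.05476809658987124 F [-0.4  0.1  0.5] 0.0
wrist 9084 tip y 0.1835
0.07 x [0.5072 0.5624] mid 0.5348 z [0.1166 0.1248] 72
0.08 x [0.5077 0.5628] mid 0.5353 z [0.09   0.1245] 495
0.09 x [0.5084 0.5727] mid 0.5406 z [0.0894 0.1244] 1641
0.11 x [0.5154 0.5558] mid 0.5356 z [0.0837 0.1042] 699
0.12 x [0.5186 0.5535] mid 0.536 z [0.0802 0.1015] 652
0.13 x [0.5215 0.5511] mid 0.5363 z [0.0775 0.0991] 893
0.14 x [0.5237 0.5504] mid 0.537 z [0.0783 0.0968] 1165
0.15 x [0.5229 0.5518] mid 0.5373 z [0.0811 0.0951] 537
0.16 x [0.523  0.5522] mid 0.5376 z [0.0678 0.1023] 499
0.17 x [0.5237 0.5522] mid 0.538 z [0.0694 0.0908] 596
0.18 x [0.5238 0.5529] mid 0.5384 z [0.0856 0.0885] 305
0.19 x [0.524  0.5456] mid 0.5348 z [0.0852 0.0867] 9
scene 1081 tip y 0.2035
0.08 x [0.5057 0.5749] mid 0.5403 z [0.1062 0.124 ] 37
0.09 x [0.5067 0.5745] mid 0.5406 z [0.0851 0.1237] 128
0.11 x [0.514 0.558] mid 0.536 z [0.0811 0.1049] 104
0.12 x [0.5187 0.5556] mid 0.5371 z [0.0783 0.101 ] 100
0.13 x [0.5217 0.5536] mid 0.5377 z [0.0765 0.0991] 92
0.14 x [0.5236 0.5524] mid 0.538 z [0.0746 0.0969] 109
0.15 x [0.5231 0.5529] mid 0.538 z [0.0708 0.0947] 127
0.16 x [0.5273 0.5539] mid 0.5406 z [0.0693 0.0952] 55
0.17 x [0.5437 0.5538] mid 0.5488 z [0.0664 0.096 ] 65
0.18 x [0.5447 0.5536] mid 0.5492 z [0.0667 0.0962] 66
0.19 x [0.5437 0.5507] mid 0.5472 z [0.0808 0.0976] 11
```

The clip is now clamped on the ear, but nose-down by 12.6°. Since it holds, I can regrip near the hinge, where the squeeze resists drooping better, and then correct it.

step_arm([
  {"rx":0,"ry":0,"rz":0,"tx":0,"ty":0,"tz":0,"fingers":1},
  {"rx":0,"ry":0,"rz":0,"tx":4,"ty":0,"tz":0,"fingers":1},
  {"rx":-3.5,"ry":0,"rz":0,"tx":0,"ty":20,"tz":-2,"fingers":1},
  {"rx":-3.5,"ry":0,"rz":0,"tx":0,"ty":20,"tz":-3,"fingers":1},
  {"rx":-3.5,"ry":0,"rz":0,"tx":0,"ty":22,"tz":-3,"fingers":1},
])

```text
t: 17.88
tcp_pos: [0.5358, 0.0716, 0.2344]
tcp_rot: [0.717, 0.674, 0.131, -0.12]
force: [0.6, 0.5, -0.3]
grip_width: 0.0852
grip_force: 0.0
```

```bash
python3 - <<'E'
from h import *
todo(panel_R(yaw=-1.6,a=70),[.5355,.0715,.2342])
E
python3 g.py | grep -E "^(t|wrist|scene|0.1[0-9]|0.0|\[)"
```

```text
t 17.88 pos [0.5358 0.0716 0.2344] J [-0.09  0.49 -0.46  0.63  0.36  1.54]
shift mm [-0.3 -0.1 -0.2] rotvec deg [-0.47  0.26  2.06]
t 17.875 [0.5358 0.0716 0.2344] w 0.08523039707076582 F [ 0.6  0.5 -0.3] 0.0
[ 0.026  0.349 -0.937]
wrist 7544 tip y 0.183
0.11 x [0.5147 0.5562] mid 0.5355 z [0.0865 0.1045] 970
0.12 x [0.5179 0.554 ] mid 0.5359 z [0.0845 0.1017] 858
0.13 x [0.521  0.5518] mid 0.5364 z [0.08   0.0993] 918
0.14 x [0.5233 0.5506] mid 0.5369 z [0.0861 0.0969] 1655
0.15 x [0.523  0.5514] mid 0.5372 z [0.0791 0.0953] 1010
0.16 x [0.5234 0.5518] mid 0.5376 z [0.0709 0.1065] 741
0.17 x [0.5235 0.5524] mid 0.538 z [0.0706 0.0907] 554
0.18 x [0.548  0.5532] mid 0.5506 z [0.0854 0.0884] 245
scene 761 tip y 0.2047
0.09 x [0.5153 0.5606] mid 0.5379 z [0.086  0.1059] 12
0.11 x [0.5152 0.5563] mid 0.5357 z [0.0792 0.1036] 85
0.12 x [0.518  0.5557] mid 0.5368 z [0.0787 0.1001] 96
0.13 x [0.522  0.5534] mid 0.5377 z [0.0766 0.0991] 90
0.14 x [0.5222 0.5523] mid 0.5372 z [0.0737 0.0961] 107
0.15 x [0.5233 0.5529] mid 0.5381 z [0.0711 0.0944] 127
0.16 x [0.5353 0.5534] mid 0.5443 z [0.07   0.0919] 51
0.17 x [0.5438 0.5538] mid 0.5488 z [0.0683 0.0974] 67
0.18 x [0.5443 0.5543] mid 0.5493 z [0.0676 0.0962] 67
0.19 x [0.5446 0.551 ] mid 0.5478 z [0.0823 0.0977] 10
```

step_arm([
  {"rx":-0.4,"ry":0.2,"rz":2,"tx":0,"ty":0,"tz":0,"fingers":0.8},
  {"rx":0,"ry":0,"rz":0,"tx":0,"ty":0,"tz":1,"fingers":0.5},
  {"rx":0,"ry":0,"rz":0,"tx":0,"ty":0,"tz":1,"fingers":0.3},
  {"rx":0,"ry":0,"rz":0,"tx":0,"ty":0,"tz":0,"fingers":0},
  {"rx":0,"ry":0,"rz":0,"tx":0,"ty":0,"tz":0,"fingers":0},
], newtons=50)

```text
t: 18.6
tcp_pos: [0.5355, 0.0709, 0.2363]
tcp_rot: [0.706, 0.686, 0.126, -0.122]
force: [0.0, -0.3, -0.6]
grip_width: 0.0223
grip_force: 53.1
```

step_arm([
  {"rx":0,"ry":0,"rz":0,"tx":0,"ty":0,"tz":0,"fingers":0},
  {"rx":0,"ry":0,"rz":0,"tx":0,"ty":0,"tz":0,"fingers":0},
])

```text
t: 18.85
tcp_pos: [0.5354, 0.0712, 0.2364]
tcp_rot: [0.706, 0.686, 0.126, -0.122]
force: [0.2, 0.5, 0.6]
grip_width: 0.0228
grip_force: 53.1
```

```bash
python3 g.py | grep -E "^(t|wrist|scene|0.1[0-9]|0.0|\[)"
```

```text
t 18.85 [0.5354 0.0712 0.2364] w 0.02284005836592026 F [0.2 0.5 0.6] 53.05815024068579
[ 0.01   0.345 -0.939]
wrist 12810 tip y 0.1861
0.09 x [0.53   0.5435] mid 0.5367 z [0.0872 0.097 ] 21
0.11 x [0.5038 0.5689] mid 0.5363 z [0.0896 0.1248] 1432
0.12 x [0.5063 0.5686] mid 0.5375 z [0.0953 0.1247] 2119
0.13 x [0.5133 0.5608] mid 0.5371 z [0.0876 0.1234] 3232
0.14 x [0.5219 0.5531] mid 0.5375 z [0.0788 0.0959] 1401
0.15 x [0.5237 0.5524] mid 0.538 z [0.0882 0.0941] 1387
0.16 x [0.521  0.5557] mid 0.5383 z [0.0869 0.0991] 555
0.17 x [0.5188 0.5585] mid 0.5386 z [0.0686 0.0897] 756
0.18 x [0.5165 0.5615] mid 0.539 z [0.0848 0.0878] 750
0.19 x [0.5154 0.5617] mid 0.5385 z [0.0837 0.086 ] 141
scene 958 tip y 0.2033
0.11 x [0.5161 0.561 ] mid 0.5386 z [0.0981 0.1232] 68
0.12 x [0.5057 0.5646] mid 0.5352 z [0.0833 0.1243] 159
0.13 x [0.5128 0.5629] mid 0.5378 z [0.0792 0.1234] 251
0.14 x [0.521  0.5561] mid 0.5386 z [0.0749 0.0959] 113
0.15 x [0.523  0.5547] mid 0.5388 z [0.0713 0.0941] 127
0.16 x [0.5313 0.5577] mid 0.5445 z [0.0673 0.0944] 64
0.17 x [0.5444 0.5607] mid 0.5526 z [0.0675 0.0959] 62
0.18 x [0.5449 0.5632] mid 0.554 z [0.0663 0.0963] 70
0.19 x [0.5449 0.5631] mid 0.554 z [0.0678 0.0978] 25
```

step_arm([
  {"rx":4.8,"ry":0,"rz":0,"tx":0,"ty":-11.5,"tz":-3,"fingers":0},
  {"rx":4.8,"ry":0,"rz":0,"tx":0,"ty":-11.5,"tz":-4,"fingers":0},
  {"rx":4.9,"ry":0,"rz":0,"tx":0,"ty":-11.7,"tz":-4,"fingers":0},
  {"rx":0,"ry":0,"rz":0,"tx":0,"ty":0,"tz":0,"fingers":0},
  {"rx":0,"ry":0,"rz":0,"tx":0,"ty":0,"tz":0,"fingers":0},
])

```text
t: 19.58
tcp_pos: [0.5355, 0.0367, 0.2255]
tcp_rot: [0.685, 0.665, 0.211, -0.21]
force: [-0.1, 0.2, -0.9]
grip_width: 0.0228
grip_force: 53.1
```

```bash
python3 g.py | grep -E "^(t|wrist|scene|0.1[0-9]|0.0|\[)"
```

```text
t 19.575 [0.5355 0.0367 0.2255] w 0.02279315577172569 F [-0.1  0.2 -0.9] 53.12896070536226
[ 0.01   0.568 -0.823]
wrist 11168 tip y 0.186
0.09 x [0.5023 0.572 ] mid 0.5372 z [0.0868 0.1249] 130
0.11 x [0.5242 0.5665] mid 0.5454 z [0.0933 0.1242] 1358
0.12 x [0.5094 0.5604] mid 0.5349 z [0.1013 0.1244] 1779
0.13 x [0.5144 0.5609] mid 0.5377 z [0.0962 0.1154] 1807
0.14 x [0.5213 0.5534] mid 0.5373 z [0.0902 0.1067] 1449
0.15 x [0.5234 0.5529] mid 0.5382 z [0.101  0.1072] 1327
0.16 x [0.5207 0.5566] mid 0.5387 z [0.0882 0.1078] 602
0.17 x [0.5188 0.5589] mid 0.5388 z [0.086  0.1081] 832
0.18 x [0.5165 0.5616] mid 0.5391 z [0.1064 0.1086] 732
0.19 x [0.5156 0.562 ] mid 0.5388 z [0.1065 0.1087] 116
scene 984 tip y 0.2024
0.11 x [0.521  0.5627] mid 0.5419 z [0.0973 0.1245] 75
0.12 x [0.5137 0.5635] mid 0.5386 z [0.0903 0.1242] 188
0.13 x [0.5134 0.5627] mid 0.538 z [0.088  0.1164] 181
0.14 x [0.5211 0.5567] mid 0.5389 z [0.0871 0.1058] 111
0.15 x [0.5246 0.5543] mid 0.5394 z [0.0834 0.1065] 119
0.16 x [0.5321 0.5573] mid 0.5447 z [0.0842 0.1067] 72
0.17 x [0.5458 0.5597] mid 0.5528 z [0.086  0.1072] 54
0.18 x [0.5465 0.5634] mid 0.555 z [0.0838 0.1088] 63
0.19 x [0.5449 0.5633] mid 0.5541 z [0.0851 0.1071] 46
```

step_arm([
  {"rx":0,"ry":0,"rz":0,"tx":0,"ty":0,"tz":0,"fingers":0.7},
  {"rx":0,"ry":0,"rz":0,"tx":0,"ty":0,"tz":0,"fingers":0.7},
])

```text
t: 19.92
tcp_pos: [0.5355, 0.0369, 0.2257]
tcp_rot: [0.685, 0.665, 0.211, -0.21]
force: [-0.2, 0.1, -0.2]
grip_width: 0.0581
grip_force: 0.0
```

```bash
python3 g.py | grep -E "^(t|wrist|scene|0.1[0-9]|0.0|\[)"
```

```text
t 19.925 [0.5355 0.0369 0.2257] w 0.058096328925922806 F [-0.2  0.1 -0.2] 0.0
[ 0.01   0.569 -0.822]
wrist 11260 tip y 0.1839
0.09 x [0.5117 0.5538] mid 0.5327 z [0.0895 0.1085] 13
0.11 x [0.5074 0.5678] mid 0.5376 z [0.0888 0.1211] 1548
0.12 x [0.5042 0.5679] mid 0.5361 z [0.0883 0.1239] 2226
0.13 x [0.5033 0.5714] mid 0.5373 z [0.085  0.1162] 2112
0.14 x [0.5061 0.5674] mid 0.5367 z [0.0844 0.1027] 1824
0.15 x [0.5232 0.5514] mid 0.5373 z [0.0868 0.1017] 785
0.16 x [0.5233 0.5523] mid 0.5378 z [0.0802 0.1005] 612
0.17 x [0.5237 0.5526] mid 0.5381 z [0.0768 0.099 ] 738
0.18 x [0.524 0.553] mid 0.5385 z [0.0954 0.0979] 407
0.19 x [0.5239 0.5527] mid 0.5383 z [0.0947 0.0966] 21
scene 1066 tip y 0.2034
0.09 x [0.5112 0.5292] mid 0.5202 z [0.0866 0.1087] 24
0.11 x [0.5044 0.5505] mid 0.5275 z [0.0854 0.1228] 92
0.12 x [0.5031 0.5743] mid 0.5387 z [0.0853 0.1231] 184
0.13 x [0.5028 0.5739] mid 0.5384 z [0.0828 0.1167] 209
0.14 x [0.5045 0.5733] mid 0.5389 z [0.0815 0.1034] 136
0.15 x [0.5238 0.5531] mid 0.5385 z [0.0779 0.1014] 130
0.16 x [0.5266 0.5535] mid 0.5401 z [0.0774 0.0999] 55
0.17 x [0.5444 0.5539] mid 0.5491 z [0.0756 0.0984] 66
0.18 x [0.5451 0.5544] mid 0.5497 z [0.0741 0.0979] 72
0.19 x [0.5441 0.5535] mid 0.5488 z [0.0878 0.0971] 14
```

Droop is now only 7°, still clamped. I'll repeat with a 10° pretilt.

step_arm([
  {"rx":0,"ry":0,"rz":0,"tx":0,"ty":0,"tz":0,"fingers":1},
  {"rx":-6,"ry":0,"rz":0,"tx":0,"ty":15,"tz":6,"fingers":1},
  {"rx":-6,"ry":0,"rz":0,"tx":0,"ty":15,"tz":5,"fingers":1},
  {"rx":0,"ry":0,"rz":0,"tx":0,"ty":0,"tz":0,"fingers":0.5},
  {"rx":0,"ry":0,"rz":0,"tx":0,"ty":0,"tz":1,"fingers":0.3},
])

```text
t: 20.65
tcp_pos: [0.5353, 0.0662, 0.2372]
tcp_rot: [0.703, 0.683, 0.141, -0.138]
force: [1.3, -0.7, 0.0]
grip_width: 0.0513
grip_force: 0.0
```

step_arm([
  {"rx":0,"ry":0,"rz":0,"tx":0,"ty":0,"tz":0,"fingers":0},
  {"rx":0,"ry":0,"rz":0,"tx":0,"ty":0,"tz":0,"fingers":0},
  {"rx":0,"ry":0,"rz":0,"tx":0,"ty":0,"tz":0,"fingers":0},
])

```text
t: 21.02
tcp_pos: [0.5354, 0.066, 0.2371]
tcp_rot: [0.703, 0.683, 0.141, -0.138]
force: [0.8, 0.8, -0.1]
grip_width: 0.0234
grip_force: 47.9
```

```bash
python3 g.py | grep -E "^(t|wrist|scene|0.1[3-9]|\[)"
```

```text
t 21.025 [0.5354 0.066  0.2371] w 0.023445183142696713 F [ 0.8  0.8 -0.1] 47.91573917493224
[ 0.01   0.386 -0.923]
wrist 11564 tip y 0.1858
0.13 x [0.5137 0.5613] mid 0.5375 z [0.0916 0.1243] 2821
0.14 x [0.5202 0.5541] mid 0.5371 z [0.0863 0.1007] 1573
0.15 x [0.5235 0.5526] mid 0.538 z [0.0906 0.0997] 1365
0.16 x [0.5208 0.5559] mid 0.5383 z [0.0886 0.0988] 557
0.17 x [0.5187 0.5587] mid 0.5387 z [0.0764 0.0972] 820
0.18 x [0.5165 0.5614] mid 0.5389 z [0.0934 0.0963] 798
0.19 x [0.5154 0.5602] mid 0.5378 z [0.0932 0.0952] 113
scene 933 tip y 0.2044
0.13 x [0.5131 0.5626] mid 0.5379 z [0.0842 0.1239] 239
0.14 x [0.5207 0.5573] mid 0.539 z [0.0812 0.101 ] 120
0.15 x [0.5236 0.5545] mid 0.5391 z [0.0774 0.0996] 135
0.16 x [0.5302 0.5574] mid 0.5438 z [0.0747 0.0986] 56
0.17 x [0.5446 0.5601] mid 0.5523 z [0.0738 0.0964] 57
0.18 x [0.5451 0.5626] mid 0.5538 z [0.0726 0.0962] 75
0.19 x [0.5451 0.5622] mid 0.5537 z [0.0723 0.0973] 27
```

step_arm([
  {"rx":5.3,"ry":0,"rz":0,"tx":0,"ty":-12,"tz":-4,"fingers":0},
  {"rx":5.3,"ry":0,"rz":0,"tx":0,"ty":-12,"tz":-5,"fingers":0},
  {"rx":5.4,"ry":0,"rz":0,"tx":0,"ty":-12.5,"tz":-7,"fingers":0},
  {"rx":0,"ry":0,"rz":0,"tx":0,"ty":0,"tz":0,"fingers":0},
  {"rx":0,"ry":0,"rz":0,"tx":0,"ty":0,"tz":0,"fingers":0},
])

```text
t: 21.75
tcp_pos: [0.5355, 0.0302, 0.2215]
tcp_rot: [0.677, 0.657, 0.234, -0.233]
force: [-0.4, 0.4, -0.8]
grip_width: 0.0233
grip_force: 48.1
```

```bash
python3 g.py | grep -E "^(t|wrist|scene|0.1[3-9]|\[)"
```

```text
t 21.75 [0.5355 0.0302 0.2215] w 0.023258291721094313 F [-0.4  0.4 -0.8] 48.08269577566534
[ 0.01   0.624 -0.781]
wrist 10931 tip y 0.1848
0.13 x [0.514  0.5612] mid 0.5376 z [0.1017 0.1191] 1824
0.14 x [0.5169 0.5555] mid 0.5362 z [0.0968 0.1113] 1678
0.15 x [0.5231 0.5534] mid 0.5383 z [0.1016 0.1128] 1369
0.16 x [0.5205 0.5568] mid 0.5387 z [0.093  0.1146] 667
0.17 x [0.5187 0.5591] mid 0.5389 z [0.0947 0.1163] 905
0.18 x [0.5165 0.5616] mid 0.539 z [0.1149 0.1179] 783
0.19 x [0.5168 0.5585] mid 0.5376 z [0.1076 0.1179] 45
scene 961 tip y 0.2036
0.13 x [0.5139 0.5632] mid 0.5386 z [0.0927 0.1193] 184
0.14 x [0.5185 0.5618] mid 0.5402 z [0.0919 0.1109] 122
0.15 x [0.5236 0.5547] mid 0.5392 z [0.0906 0.1122] 123
0.16 x [0.5266 0.5575] mid 0.542 z [0.0905 0.1126] 72
0.17 x [0.5497 0.5604] mid 0.5551 z [0.0931 0.1153] 54
0.18 x [0.5525 0.5628] mid 0.5577 z [0.094  0.1166] 58
0.19 x [0.5445 0.5631] mid 0.5538 z [0.0942 0.1166] 54
```

step_arm([
  {"rx":0,"ry":0,"rz":0,"tx":0,"ty":0,"tz":0,"fingers":0.7},
  {"rx":0,"ry":0,"rz":0,"tx":0,"ty":0,"tz":0,"fingers":0.7},
])

```text
t: 22.1
tcp_pos: [0.5355, 0.0304, 0.2218]
tcp_rot: [0.677, 0.657, 0.234, -0.234]
force: [-0.2, 0.8, 0.2]
grip_width: 0.0587
grip_force: 0.0
```

```bash
python3 g.py | grep -E "^(t|wrist|scene|0.1[3-9]|\[)"
```

```text
t 22.1 [0.5355 0.0304 0.2218] w 0.05871768962151561 F [-0.2  0.8  0.2] 0.0
[ 0.01   0.625 -0.781]
wrist 10903 tip y 0.1843
0.13 x [0.5031 0.5712] mid 0.5371 z [0.091  0.1202] 1965
0.14 x [0.5054 0.5694] mid 0.5374 z [0.0925 0.1089] 2093
0.15 x [0.5231 0.5516] mid 0.5373 z [0.0963 0.1093] 878
0.16 x [0.5231 0.5523] mid 0.5377 z [0.0888 0.1098] 666
0.17 x [0.5238 0.5526] mid 0.5382 z [0.0885 0.1102] 794
0.18 x [0.5238 0.5529] mid 0.5383 z [0.1086 0.1108] 484
0.19 x [0.5237 0.5528] mid 0.5383 z [0.109  0.1105] 34
scene 1030 tip y 0.2023
0.13 x [0.5025 0.5743] mid 0.5384 z [0.0874 0.1185] 207
0.14 x [0.5033 0.5742] mid 0.5387 z [0.0885 0.1088] 159
0.15 x [0.5233 0.5528] mid 0.538 z [0.086  0.1084] 129
0.16 x [0.5265 0.5536] mid 0.5401 z [0.0871 0.1087] 53
0.17 x [0.5459 0.554 ] mid 0.5499 z [0.0872 0.1096] 59
0.18 x [0.5452 0.5541] mid 0.5496 z [0.0864 0.11  ] 67
0.19 x [0.5443 0.5548] mid 0.5496 z [0.086  0.1102] 38
```

```bash
cat > t.py <<'E'
from h import *
for n in ("wrist","scene"):
    c,P,T=look(n); x,y,z=np.moveaxis(P,-1,0); im=c["color"].astype(int); sat=np.ptp(im,axis=-1)
    J=(x>.5475)&(x<.57)&(y>.15)&(y<.215)&(z>.07)&(z<.12)&(sat<40)
    print(n,"tip y",np.percentile(P[J][:,1],[95,98,99.5,100]).round(4),J.sum())
    m=(im.min(-1)>95)&(sat<30)&(abs(x-.538)<.009)&(y>.125)&(y<.165)&(z>.09)&(z<.13)
    if m.sum(): print(" pin",m.sum(),np.percentile(P[m],[2,50,98],axis=0).round(4).tolist())
E
python3 t.py
```

```text
wrist tip y [0.1834 0.1845 0.185  0.1856] 916
 pin 1069 [[0.531, 0.1347, 0.0964], [0.5372, 0.1409, 0.1074], [0.5454, 0.1492, 0.1091]]
scene tip y [0.1869 0.1874 0.1883 0.205 ] 211
 pin 46 [[0.5331, 0.1369, 0.0946], [0.5379, 0.1475, 0.1065], [0.5433, 0.1517, 0.1089]]
```

Clamped nearly level, but a bit high and only about 14 mm in at the pads' middle. One more pass will set it deeper and finish the levelling.

step_arm([
  {"rx":0,"ry":0,"rz":0,"tx":0,"ty":0,"tz":0,"fingers":1},
  {"rx":-3.4,"ry":0,"rz":0,"tx":0,"ty":5,"tz":4,"fingers":1},
  {"rx":-3.4,"ry":0,"rz":0,"tx":0,"ty":4.5,"tz":4,"fingers":1},
  {"rx":0,"ry":0,"rz":0,"tx":0,"ty":0,"tz":0,"fingers":0.5},
  {"rx":0,"ry":0,"rz":0,"tx":0,"ty":0,"tz":1,"fingers":0.3},
])

```text
t: 22.92
tcp_pos: [0.5353, 0.0394, 0.2302]
tcp_rot: [0.69, 0.67, 0.195, -0.194]
force: [0.2, -0.8, 0.1]
grip_width: 0.0515
grip_force: 0.0
```

step_arm([
  {"rx":0,"ry":0,"rz":0,"tx":0,"ty":0,"tz":0,"fingers":0},
  {"rx":0,"ry":0,"rz":0,"tx":0,"ty":0,"tz":0,"fingers":0},
  {"rx":0,"ry":0,"rz":0,"tx":0,"ty":0,"tz":0,"fingers":0},
])

```text
t: 23.3
tcp_pos: [0.5354, 0.0393, 0.2301]
tcp_rot: [0.69, 0.67, 0.195, -0.193]
force: [1.2, -0.6, -0.8]
grip_width: 0.0226
grip_force: 54.8
```

```bash
python3 g.py | grep -E "^(t|wrist|scene|0.1[3-9]|\[)"; python3 t.py
```

```text
t 23.3 [0.5354 0.0393 0.2301] w 0.02263407933356073 F [ 1.2 -0.6 -0.8] 54.807811975479126
[ 0.01   0.528 -0.849]
wrist 10916 tip y 0.1864
0.13 x [0.5146 0.5601] mid 0.5374 z [0.0956 0.1114] 1529
0.14 x [0.5243 0.5507] mid 0.5375 z [0.0885 0.1051] 1207
0.15 x [0.5236 0.5527] mid 0.5381 z [0.0997 0.1052] 1269
0.16 x [0.5208 0.5564] mid 0.5386 z [0.084  0.1052] 593
0.17 x [0.5189 0.5589] mid 0.5389 z [0.0827 0.1052] 813
0.18 x [0.5166 0.5615] mid 0.5391 z [0.1032 0.1054] 695
0.19 x [0.5156 0.5621] mid 0.5388 z [0.1032 0.1052] 144
scene 988 tip y 0.2027
0.13 x [0.5138 0.5619] mid 0.5378 z [0.0874 0.1111] 168
0.14 x [0.5271 0.5546] mid 0.5409 z [0.0853 0.1048] 90
0.15 x [0.524  0.5545] mid 0.5392 z [0.0824 0.1053] 127
0.16 x [0.5317 0.5572] mid 0.5445 z [0.083  0.1048] 65
0.17 x [0.5441 0.5601] mid 0.5521 z [0.0832 0.1041] 57
0.18 x [0.5458 0.5632] mid 0.5545 z [0.0812 0.105 ] 71
0.19 x [0.5449 0.5639] mid 0.5544 z [0.0808 0.1036] 45
wrist tip y [0.1848 0.1859 0.1866 0.1873] 1123
 pin 1147 [[0.5294, 0.1274, 0.0967], [0.5381, 0.1459, 0.1039], [0.5468, 0.1545, 0.1055]]
scene tip y [0.188  0.1886 0.189  0.1938] 221
 pin 49 [[0.5329, 0.1416, 0.0912], [0.5399, 0.1525, 0.1026], [0.5448, 0.1569, 0.1047]]
```

step_arm([
  {"rx":3.8,"ry":0,"rz":0,"tx":0,"ty":-6,"tz":-4.5,"fingers":0},
  {"rx":3.8,"ry":0,"rz":0,"tx":0,"ty":-6,"tz":-5,"fingers":0},
  {"rx":0,"ry":0,"rz":0,"tx":0,"ty":0,"tz":0,"fingers":0},
  {"rx":0,"ry":0,"rz":0,"tx":0,"ty":0,"tz":0,"fingers":0},
])

```text
t: 24.0
tcp_pos: [0.5355, 0.0276, 0.221]
tcp_rot: [0.676, 0.656, 0.239, -0.238]
force: [0.8, -0.1, -0.5]
grip_width: 0.0227
grip_force: 54.7
```

```bash
python3 g.py | grep -E "^(t|wrist|scene|0.1[3-9]|\[)"; python3 t.py
```

```text
t 24.0 [0.5355 0.0276 0.221 ] w 0.022736913300476554 F [ 0.8 -0.1 -0.5] 54.72097635269165
[ 0.01   0.635 -0.773]
wrist 10687 tip y 0.1897
0.13 x [0.5144 0.561 ] mid 0.5377 z [0.1009 0.1184] 1716
0.14 x [0.5168 0.5554] mid 0.5361 z [0.0985 0.11  ] 993
0.15 x [0.5246 0.552 ] mid 0.5383 z [0.0945 0.1115] 1655
0.16 x [0.5219 0.5554] mid 0.5386 z [0.0959 0.1127] 764
0.17 x [0.5193 0.5586] mid 0.539 z [0.1022 0.1144] 433
0.18 x [0.5178 0.5606] mid 0.5392 z [0.0936 0.1156] 975
0.19 x [0.516  0.5624] mid 0.5392 z [0.1144 0.1166] 381
scene 976 tip y 0.2041
0.13 x [0.5142 0.5626] mid 0.5384 z [0.0893 0.1188] 183
0.14 x [0.518  0.5606] mid 0.5393 z [0.0898 0.1099] 124
0.15 x [0.5246 0.5529] mid 0.5388 z [0.0899 0.1109] 93
0.16 x [0.5332 0.5561] mid 0.5446 z [0.0908 0.1123] 86
0.17 x [0.5521 0.5588] mid 0.5554 z [0.0905 0.1123] 46
0.18 x [0.5507 0.5614] mid 0.556 z [0.0905 0.1146] 61
0.19 x [0.5459 0.5637] mid 0.5548 z [0.0922 0.1153] 76
wrist tip y [0.1884 0.1897 0.1903 0.1909] 1257
 pin 990 [[0.5301, 0.1308, 0.1021], [0.5377, 0.1506, 0.1101], [0.5465, 0.1585, 0.1121]]
scene tip y [0.1934 0.1946 0.203  0.2095] 242
 pin 48 [[0.5338, 0.15, 0.0971], [0.5399, 0.1569, 0.1093], [0.5452, 0.1612, 0.1117]]
```

step_arm([
  {"rx":0,"ry":0,"rz":0,"tx":0,"ty":0,"tz":0,"fingers":0.7},
  {"rx":0,"ry":0,"rz":0,"tx":0,"ty":0,"tz":0,"fingers":0.7},
])

```text
t: 24.45
tcp_pos: [0.5355, 0.0276, 0.2211]
tcp_rot: [0.675, 0.656, 0.239, -0.239]
force: [0.4, -0.3, 0.2]
grip_width: 0.0585
grip_force: 0.0
```

```bash
python3 g.py | grep -E "^(t|wrist|scene|0.1[3-9]|\[)"; python3 t.py
```

```text
t 24.45 [0.5355 0.0276 0.2211] w 0.058464466325838724 F [ 0.4 -0.3  0.2] 0.0
[ 0.01   0.636 -0.772]
wrist 11116 tip y 0.188
0.13 x [0.5034 0.5712] mid 0.5373 z [0.0882 0.1191] 1860
0.14 x [0.5058 0.5686] mid 0.5372 z [0.0852 0.1063] 1799
0.15 x [0.5233 0.5515] mid 0.5374 z [0.0956 0.1038] 1131
0.16 x [0.5232 0.5523] mid 0.5377 z [0.0807 0.1029] 594
0.17 x [0.5238 0.5525] mid 0.5381 z [0.079  0.1021] 650
0.18 x [0.5238 0.553 ] mid 0.5384 z [0.0991 0.1014] 415
0.19 x [0.524  0.5533] mid 0.5387 z [0.0985 0.1006] 152
scene 1021 tip y 0.2021
0.13 x [0.5028 0.5742] mid 0.5385 z [0.085  0.1195] 210
0.14 x [0.504  0.5741] mid 0.5391 z [0.0838 0.1078] 135
0.15 x [0.5241 0.5531] mid 0.5386 z [0.0801 0.1038] 135
0.16 x [0.5272 0.554 ] mid 0.5406 z [0.0806 0.102 ] 58
0.17 x [0.5459 0.5538] mid 0.5499 z [0.0775 0.1009] 58
0.18 x [0.5451 0.5541] mid 0.5496 z [0.0785 0.1011] 64
0.19 x [0.5454 0.5544] mid 0.5499 z [0.0777 0.1005] 47
wrist tip y [0.1874 0.1887 0.1892 0.1897] 868
 pin 1039 [[0.5308, 0.1379, 0.0915], [0.5374, 0.1445, 0.1019], [0.5461, 0.1535, 0.104]]
scene tip y [0.1896 0.1901 0.1909 0.1956] 229
 pin 46 [[0.5321, 0.1402, 0.0916], [0.538, 0.1507, 0.1007], [0.5455, 0.1548, 0.1036]]
```

step_arm([
  {"rx":0,"ry":0,"rz":0,"tx":0,"ty":0,"tz":0,"fingers":1},
  {"rx":-7.4,"ry":0,"rz":0,"tx":0,"ty":17.5,"tz":9,"fingers":1},
  {"rx":-7.4,"ry":0,"rz":0,"tx":0,"ty":17.5,"tz":7.7,"fingers":1},
  {"rx":0,"ry":0,"rz":0,"tx":0,"ty":0,"tz":0,"fingers":0.5},
  {"rx":0,"ry":0,"rz":0,"tx":0,"ty":0,"tz":1,"fingers":0.3},
])

```text
t: 25.28
tcp_pos: [0.5352, 0.0622, 0.2383]
tcp_rot: [0.701, 0.681, 0.153, -0.15]
force: [0.4, -1.0, -0.8]
grip_width: 0.0517
grip_force: 0.0
```

step_arm([
  {"rx":0,"ry":0,"rz":0,"tx":0,"ty":0,"tz":0,"fingers":0},
  {"rx":0,"ry":0,"rz":0,"tx":0,"ty":0,"tz":0,"fingers":0},
  {"rx":0,"ry":0,"rz":0,"tx":0,"ty":0,"tz":0,"fingers":0},
])

```text
t: 25.65
tcp_pos: [0.5354, 0.062, 0.2382]
tcp_rot: [0.701, 0.68, 0.152, -0.15]
force: [-0.2, 0.3, -0.6]
grip_width: 0.0227
grip_force: 54.9
```

```bash
python3 g.py | grep -E "^(t|wrist|scene|0.1[3-9]|\[)"; python3 t.py
```

```text
t 25.65 [0.5354 0.062  0.2382] w 0.02271973654626252 F [-0.2  0.3 -0.6] 54.88564074039459
[ 0.01   0.418 -0.909]
wrist 10933 tip y 0.1904
0.13 x [0.5143 0.5609] mid 0.5376 z [0.0954 0.1239] 2332
0.14 x [0.5167 0.5549] mid 0.5358 z [0.0897 0.1037] 1243
0.15 x [0.5246 0.5515] mid 0.538 z [0.0939 0.1019] 1517
0.16 x [0.5221 0.5548] mid 0.5384 z [0.0879 0.1015] 843
0.17 x [0.5194 0.5582] mid 0.5388 z [0.0779 0.1006] 535
0.18 x [0.5177 0.5604] mid 0.5391 z [0.0831 0.1   ] 922
0.19 x [0.5161 0.5622] mid 0.5391 z [0.097  0.0995] 457
scene 902 tip y 0.2043
0.13 x [0.5137 0.5628] mid 0.5383 z [0.0852 0.1215] 215
0.14 x [0.5152 0.5598] mid 0.5375 z [0.0834 0.1055] 133
0.15 x [0.5257 0.5532] mid 0.5394 z [0.0793 0.1016] 102
0.16 x [0.5317 0.5569] mid 0.5443 z [0.079  0.1011] 89
0.17 x [0.5449 0.5595] mid 0.5522 z [0.0777 0.1004] 59
0.18 x [0.5446 0.5625] mid 0.5536 z [0.0778 0.0999] 63
0.19 x [0.5451 0.5636] mid 0.5544 z [0.0748 0.099 ] 65
wrist tip y [0.189  0.1903 0.1908 0.1916] 1292
 pin 1258 [[0.5293, 0.1268, 0.0955], [0.5385, 0.1502, 0.1007], [0.5469, 0.1587, 0.1032]]
scene tip y [0.1912 0.1925 0.1929 0.2035] 239
 pin 47 [[0.5326, 0.1431, 0.0917], [0.5394, 0.1555, 0.099], [0.5461, 0.1603, 0.1021]]
```

step_arm([
  {"rx":5,"ry":0,"rz":0,"tx":0,"ty":-11.5,"tz":-4,"fingers":0},
  {"rx":5,"ry":0,"rz":0,"tx":0,"ty":-11.5,"tz":-5.3,"fingers":0},
  {"rx":5,"ry":0,"rz":0,"tx":0,"ty":-12,"tz":-7,"fingers":0},
  {"rx":0,"ry":0,"rz":0,"tx":0,"ty":0,"tz":0,"fingers":0},
  {"rx":0,"ry":0,"rz":0,"tx":0,"ty":0,"tz":0,"fingers":0},
])

```text
t: 26.48
tcp_pos: [0.5356, 0.0277, 0.2224]
tcp_rot: [0.675, 0.655, 0.24, -0.239]
force: [-0.4, 0.1, -0.6]
grip_width: 0.0223
grip_force: 54.8
```

```bash
python3 g.py | grep -E "^(t|wrist|scene|0.1[3-9]|\[)"; python3 t.py
```

```text
t 26.475 [0.5356 0.0277 0.2224] w 0.022327243153259468 F [-0.4  0.1 -0.6] 54.79621410369873
[ 0.01   0.637 -0.77 ]
wrist 10491 tip y 0.188
0.13 x [0.5145 0.561 ] mid 0.5378 z [0.1032 0.1208] 1732
0.14 x [0.5166 0.5573] mid 0.5369 z [0.1001 0.1123] 1191
0.15 x [0.5243 0.5525] mid 0.5384 z [0.098  0.1144] 1641
0.16 x [0.5214 0.5561] mid 0.5388 z [0.0961 0.1164] 684
0.17 x [0.5192 0.5589] mid 0.5391 z [0.1027 0.1184] 602
0.18 x [0.5173 0.5613] mid 0.5393 z [0.0977 0.1204] 966
0.19 x [0.5159 0.5625] mid 0.5392 z [0.1189 0.1212] 270
scene 929 tip y 0.2049
0.13 x [0.5141 0.5629] mid 0.5385 z [0.0935 0.1215] 182
0.14 x [0.5161 0.5603] mid 0.5382 z [0.0924 0.1114] 125
0.15 x [0.5242 0.5535] mid 0.5388 z [0.0928 0.1142] 101
0.16 x [0.5324 0.5556] mid 0.544 z [0.0944 0.1146] 80
0.17 x [0.5544 0.5597] mid 0.5571 z [0.0922 0.1168] 47
0.18 x [0.552  0.5625] mid 0.5573 z [0.0961 0.1195] 60
0.19 x [0.5458 0.5641] mid 0.555 z [0.0956 0.1195] 75
wrist tip y [0.1844 0.1864 0.1886 0.1921] 1180
 pin 950 [[0.5312, 0.1433, 0.1045], [0.5376, 0.1495, 0.1131], [0.546, 0.1571, 0.1153]]
scene tip y [0.1928 0.194  0.2036 0.2094] 241
 pin 49 [[0.5329, 0.1487, 0.101], [0.5396, 0.1561, 0.1113], [0.5459, 0.1614, 0.1142]]
```

step_arm([
  {"rx":0,"ry":0,"rz":0,"tx":0,"ty":0,"tz":0,"fingers":0.7},
  {"rx":0,"ry":0,"rz":0,"tx":0,"ty":0,"tz":0,"fingers":0.7},
])

```text
t: 26.92
tcp_pos: [0.5355, 0.0277, 0.2226]
tcp_rot: [0.675, 0.655, 0.24, -0.24]
force: [-0.0, -0.0, -0.4]
grip_width: 0.058
grip_force: 0.0
```

```bash
python3 g.py | grep -E "^(t|wrist|scene|0.1[3-9]|\[)"; python3 t.py
```

```text
t 26.925 [0.5355 0.0277 0.2226] w 0.0580365828964439 F [-0.  -0.  -0.4] 0.0
[ 0.01   0.638 -0.77 ]
wrist 10736 tip y 0.1878
0.13 x [0.5033 0.5714] mid 0.5374 z [0.0923 0.1214] 1861
0.14 x [0.5056 0.5691] mid 0.5373 z [0.0906 0.1092] 1809
0.15 x [0.5233 0.5516] mid 0.5374 z [0.0994 0.1092] 1144
0.16 x [0.5232 0.5524] mid 0.5378 z [0.0862 0.1095] 623
0.17 x [0.5238 0.5525] mid 0.5381 z [0.0872 0.1098] 690
0.18 x [0.5239 0.553 ] mid 0.5385 z [0.1082 0.1103] 473
0.19 x [0.5238 0.5532] mid 0.5385 z [0.1083 0.1106] 168
scene 998 tip y 0.2029
0.13 x [0.5026 0.5744] mid 0.5385 z [0.0885 0.1207] 201
0.14 x [0.5034 0.5736] mid 0.5385 z [0.0888 0.1104] 143
0.15 x [0.5237 0.5533] mid 0.5385 z [0.0869 0.1092] 138
0.16 x [0.5273 0.5533] mid 0.5403 z [0.0864 0.1088] 59
0.17 x [0.5475 0.5541] mid 0.5508 z [0.0856 0.1086] 55
0.18 x [0.5449 0.5539] mid 0.5494 z [0.0852 0.1093] 66
0.19 x [0.5454 0.5542] mid 0.5498 z [0.0871 0.1095] 55
wrist tip y [0.1866 0.1879 0.1884 0.1889] 947
 pin 1017 [[0.5312, 0.138, 0.0943], [0.5373, 0.1444, 0.1074], [0.5458, 0.1526, 0.1092]]
scene tip y [0.1897 0.1903 0.1907 0.191 ] 228
 pin 43 [[0.5318, 0.1403, 0.0988], [0.5385, 0.151, 0.1065], [0.5427, 0.1552, 0.1092]]
```

The clip is now clamped within about 2° of level and square, about 2 mm from the mark's height, with its tips 25 mm in. Now to open and back straight out.

step_arm([
  {"rx":0,"ry":0,"rz":0,"tx":0,"ty":0,"tz":0,"fingers":1},
  {"rx":0,"ry":0,"rz":0,"tx":0,"ty":0,"tz":0,"fingers":1},
  {"rx":0,"ry":0,"rz":0,"tx":0,"ty":-10,"tz":12,"fingers":1},
  {"rx":0,"ry":0,"rz":0,"tx":0,"ty":-16,"tz":19,"fingers":1},
  {"rx":0,"ry":0,"rz":0,"tx":0,"ty":-20,"tz":24,"fingers":1},
])

```text
t: 27.75
tcp_pos: [0.5351, -0.0187, 0.2775]
tcp_rot: [0.675, 0.655, 0.24, -0.24]
force: [0.5, 0.4, 0.2]
grip_width: 0.0853
grip_force: 0.0
```

step_arm([
  {"rx":0,"ry":0,"rz":0,"tx":0,"ty":-25,"tz":30,"fingers":1},
  {"rx":0,"ry":0,"rz":0,"tx":0,"ty":-25,"tz":30,"fingers":1},
  {"rx":0,"ry":0,"rz":0,"tx":0,"ty":0,"tz":0,"fingers":1},
  {"rx":0,"ry":0,"rz":0,"tx":0,"ty":0,"tz":0,"fingers":1},
])

```text
t: 28.25
tcp_pos: [0.5352, -0.0682, 0.3366]
tcp_rot: [0.675, 0.655, 0.24, -0.24]
force: [-0.2, -0.8, -1.7]
grip_width: 0.0854
grip_force: 0.0
```

```bash
python3 g.py | grep -E "^(t|wrist|scene|0.1|0.0|\[)"; python3 t.py; python3 - <<'E'
from h import *
# bystanders: compare depth map top/scene before vs after away from arm
for n in ("scene","top"):
    c,P,T=look(n); D=np.load(n+".npz"); d=np.linalg.norm(P-D["P"],axis=-1)>.012
    d=cv2.morphologyEx(d.astype(np.uint8),cv2.MORPH_OPEN,np.ones((3,3)))
    nl,lab,st,ce=cv2.connectedComponentsWithStats(d)
    for i in range(1,nl):
        if st[i,4]>25: print(n,st[i].tolist(),"now",np.nanmedian(P[lab==i],0).round(3),"was",np.nanmedian(D["P"][lab==i],0).round(3))
E
```

```text
t 28.25 [ 0.5352 -0.0682  0.3366] w 0.08536606521677735 F [-0.2 -0.8 -1.7] 0.0
[ 0.01   0.638 -0.77 ]
wrist 2237 tip y 0.1887
0.09 x [0.5108 0.5599] mid 0.5353 z [0.089  0.1077] 168
0.1 x [0.5124 0.5582] mid 0.5353 z [0.0917 0.108 ] 199
0.11 x [0.5152 0.5562] mid 0.5357 z [0.0914 0.1084] 186
0.12 x [0.5181 0.5542] mid 0.5361 z [0.088  0.1084] 185
0.13 x [0.5206 0.5523] mid 0.5365 z [0.0912 0.1085] 180
0.14 x [0.5233 0.5511] mid 0.5372 z [0.0891 0.1088] 458
0.15 x [0.5234 0.5522] mid 0.5378 z [0.0989 0.1094] 275
0.16 x [0.5235 0.5527] mid 0.5381 z [0.0907 0.1183] 178
0.17 x [0.5236 0.5524] mid 0.538 z [0.0868 0.1099] 205
0.18 x [0.5245 0.5527] mid 0.5386 z [0.1082 0.1104] 146
0.19 x [0.5246 0.553 ] mid 0.5388 z [0.1085 0.1108] 57
scene 881 tip y 0.2051
0.09 x [0.5116 0.562 ] mid 0.5368 z [0.0891 0.1067] 26
0.1 x [0.5127 0.561 ] mid 0.5368 z [0.0857 0.1068] 95
0.11 x [0.5166 0.5594] mid 0.538 z [0.0846 0.1076] 97
0.12 x [0.5193 0.557 ] mid 0.5382 z [0.0861 0.1074] 97
0.13 x [0.5217 0.5556] mid 0.5387 z [0.0869 0.1084] 93
0.14 x [0.5241 0.5528] mid 0.5385 z [0.0874 0.1086] 90
0.15 x [0.
[... 561 characters left out ...]
 now [ 0.559 -0.06   0.359] was [ 0.125 -0.449  0.002]
scene [377, 0, 44, 44, 1553] now [ 0.057 -0.029  0.284] was [ 0.09  -0.013  0.306]
scene [422, 0, 108, 88, 6832] now [0.124 0.173 0.329] was [-1.111 -0.12  -0.292]
scene [322, 12, 6, 8, 33] now [-1.74  -1.35  -0.749] was [-1.748 -1.351 -0.75 ]
scene [197, 109, 24, 43, 531] now [ 0.339 -0.367  0.001] was [ 0.441 -0.263  0.112]
scene [309, 223, 45, 39, 777] now [0.551 0.128 0.1  ] was [ 0.472  0.088 -0.001]
top [132, 116, 291, 304, 41417] now [ 0.329 -0.043  0.77 ] was [ 0.225 -0.069  0.001]
top [220, 197, 28, 16, 146] now [0.545 0.14  0.106] was [0.557 0.154 0.001]
top [0, 358, 60, 49, 1685] now [0.071 0.702 0.001] was [0.159 0.491 0.364]
```

```bash
python3 -c "
from bench import robot
print(robot.finish_job())"
```

```text
the job is handed in; nothing more can be done
None
```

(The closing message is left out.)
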